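Charge the chocolate melter with a scoop

TASK

Charge the chocolate melter: using the scoop, never the fingers, bring at least three of the chocolate chunks from the steel pan into the melter's well, spilling none, so that every chunk ends up in the well or still in the pan. Then lay the scoop flat back in its black tray, let go of it, and finally start the melter by pressing its black push switch right down to the stop and letting it spring back. Leave the other things on the bench where they stand.

Things in the scene. Friction and masses are not known exactly. Their poses are not given: they have to be found in the camera images.
- pan: Fixed open stainless pan, 265 (x) x 162 (y) over its flange (10 wide), 65 high, walls and floor 3 thick, inside 241 x 138 with upright walls. Origin: centre of its underside; z up. Chunks lie in its +x half, the end away from the robot. Stands left or right on the bench.
- pan_floor (a point): Centre of the pan's inner floor (3 above the bench); axes as the pan.
- melter: Fixed white chocolate melter, 220 (x) x 270 (y) x 115 high; stands on the side the pan does not. Origin: centre of underside, z up, -x towards the robot. Open steel-lined well in its top, inside 156 (x) x 146 (y), centred 50 to +y, sides upright, floor 22 and edge 117 above the bench. The deck to -y carries the push switch (nearer the robot) and an unused dial 20 high.
- melter_well (a point): Centre of the melter's well, 12 above the well's floor and 83 below its edge; axes as the melter.
- switch (a joint): Travel of the melter's push switch: 0 up, 0.008 m pressed down to its stop. Spring: starts to move at about 2 N, 7 N at the stop; springs back when let go.
- switch_top (a point): Centre of the top of the switch's round black head, 32 across, on an aluminium collar 48 across, pressed straight down; z about 0.139 when up, its top 12 above the collar (4 when down). This point sinks with the joint.
- scoop: Loose flat-bottomed aluminium scoop, 0.12 to 0.2 kg. Origin: underside of its floor; x forward out of its mouth, z up. Floor 84 wide, 2.5 thick, from x -58 to the lip at x +65 (1.5 thick, corners cut). Back wall at x -58 and side walls 48 high; sides fall from 40 at x +12 to 7 at x +52. Bar handle 115 long, 20 wide (y), 16 thick, from the back wall at z 32, rising backwards at 0.26 rad.
- scoop_grip (a point): Middle of the scoop's handle (62 along it), at x -118, z +48 of the scoop; axes as the scoop.
- scoop_lip (a point): Middle of the scoop's front lip, on its underside, at x +65 of the scoop; axes as the scoop.
- tray: Fixed shallow black tray, 270 (x) x 135 (y) x 16 high, walls and floor 3 thick, mid-bench. Origin: centre of its underside. The scoop starts in it and belongs there: flat, mouth to the tray's +x, handle to -x (the robot), scoop's origin about 50 to +x of the tray's.
- chunk0: Loose rough-broken chunk of dark chocolate, about 31 across, 19 to 22 high, edges bevelled, 16 g. Origin: its middle. Slides on the metal once it is sloped 16 to 23 degrees. The chunks start spread on the floor of the pan's far half.
- chunk1: Loose rough-broken chunk of dark chocolate, about 31 across, 19 to 22 high, edges bevelled, 16 g. Origin: its middle. Slides on the metal once it is sloped 16 to 23 degrees. The chunks start spread on the floor of the pan's far half.
- chunk2: Loose rough-broken chunk of dark chocolate, about 31 across, 19 to 22 high, edges bevelled, 16 g. Origin: its middle. Slides on the metal once it is sloped 16 to 23 degrees. The chunks start spread on the floor of the pan's far half.
- chunk3: Loose rough-broken chunk of dark chocolate, about 31 across, 19 to 22 high, edges bevelled, 16 g. Origin: its middle. Slides on the metal once it is sloped 16 to 23 degrees. The chunks start spread on the floor of the pan's far half.
- chunk4: Loose rough-broken chunk of dark chocolate, about 31 across, 19 to 22 high, edges bevelled, 16 g. Origin: its middle. Slides on the metal once it is sloped 16 to 23 degrees. The chunks start spread on the floor of the pan's far half.
- chunk5: Loose rough-broken chunk of dark chocolate, about 31 across, 19 to 22 high, edges bevelled, 16 g. Origin: its middle. Slides on the metal once it is sloped 16 to 23 degrees. The chunks start spread on the floor of the pan's far half.
- shaker: Bystander: steel sugar shaker, 68 across, 104 high. Origin: centre of its foot.
- ramekin: Bystander: white ceramic ramekin, 84 across, 45 high. Origin: centre of its foot.
- jar: Bystander: amber glass jar with steel lid, 76 across, 120 high. Origin: centre of its foot.
- timer: Bystander: small white wedge-shaped kitchen timer, 60 x 70 x 32 high. Origin: centre of its foot.
- cutter: Bystander: steel ring pastry cutter, 72 across, 50 high. Origin: centre of its foot.

How it is judged:
By the outcome, as a careful person would: the job done as asked, in the order asked, and still so for the second after the job is handed in, with the robot touching nothing.
It also fails if it takes over 67 s, if anything falls off the work surface, if the arm or the gripper's body presses on something with over 40 N, if the wrist force passes 120 N, or if a joint passes its speed limit or range.

ROBOT

A 6-joint arm with a two-finger parallel gripper is mounted at the origin on the work surface. World frame = base frame: x ahead of the robot, y to its left, z up, the work surface at z = 0. Lengths are in m, angles in rad, forces in N, time in s.
With the tool pointing down it reaches from about 0.275 to 1 m from the base axis. Payload 8.4 kg.
Tool frame: the origin (TCP) lies at the very end of the fingers, on their centre line; the grasp point (between the pads) lies 19 mm behind it; z points along the fingers, y is the line along which they close (so a half turn about z gives the same grasp; the last joint's range is limited). The gripper opens to 85 mm and grips with 20 to 120 N. Pads are 22 mm wide; open, the fingers measure 114 mm over their backs; the gripper's body (76 mm by 85 mm) begins 54 mm behind the grasp point. The pads swing forward as they close: fully open they stand 13 mm farther back than shut.
Start: joints at [-1.118, 0.353, 1.633, -0, 1.155, -0.002], TCP at [0.275, -0.561, 0.231] pointing down, gripper open.
Joint ranges: [-2.63, 2.63], [-0.92, 2.1], [0.06, 2.66], [-1.3, 4.44], [0, 2.69], [-3.02, 3.02]. Speed limits (rad/s): [2.22, 2.22, 2.79, 3.14, 3.14, 3.14].

INTERFACE

Orientations are given as a unit quaternion [x, y, z, w].
In Python, from plant import ctrl, cams, finish_job, read_state gives the robot as it stands (ctrl), with the cameras (cams), the job as plain functions and the readings as plain functions.
- The arm moves only by the shell command python3 inch.py [FORCE], which reads ROWS from standard input. ROWS is a JSON list of rows, 1 to 5 of them, each an object with the fields pos (a list: dx, dy, dz in fractions of the full range, 1 being 0.75 m), r (a list: a rotation vector rx, ry, rz in a scale on which 1.0 is pi rad), aperture (the finger opening in m); a field left out counts as zero (the opening has to be given); each row is the pose to reach, as a shift and turn from the pose commanded when the command began, along the tool's axes at that moment; what a row does not reach only later rows make up. A row lasts 1/10 s, in which the tool goes at most 0.05 m and 0.15 rad, less where a joint would pass 70% of its speed; a pose out of reach is approached as far as the arm can. The fingers move at their own pace and stop on an object; FORCE is the grip in N (left out, the last holds). Time passes only in rows, so rows that do not move let the fingers close. It prints the time, the measured TCP pose, the force, the opening and the grip force at its end. Input that does not fit is refused with a message, and nothing moves.
- read_state(): the state, without advancing time (a new reading comes with each control period).
- cams.read_camera(name): name is "scene" or "top"; returns the picture (480x640x3 uint8, red, green, blue); there is no depth.
- cams.calibration(name): a dict with "vertical_fov" (degrees; the focal length in pixels is half the picture's height over the tangent of half this angle, whatever the lens; pixels are square), "cx", "cy" (the principal point, pixels), "R" (3x3) and "t" (3): a world point X has camera coordinates R X + t. Camera axes: x right, y down, z forward; pixel columns grow to the right and rows downward; lengths in m; the calibration is good to about 2 mm. A picture is of the moment at which its call begins. calibration takes no time and is no camera call.
- finish_job(): hands the job in; it is judged then, once.
The state is a dict: "time_s": time; "joints": joint angles; "qd": joint speeds; "effort": joint torques, N m; "tool_pos": TCP position; "ee_rot": TCP orientation; "wrist_force": force on the tool from outside, world axes, zero at the start; "ft_torque": the same for the moment, N m; "width": finger opening in m; "grasp_force": force on a finger pad.
Only numpy, scipy, OpenCV 4.12 (cv2) and the standard library are available. Lean on these libraries where they do the work, as an engineer would, in place of code of your own. Each camera call takes 0.05 s, during which the arm holds its last target. There are 200 camera calls.

## Working session

There is one attempt and no reset: what is moved stays moved. The work goes in short steps, Python scripts to look and compute and a shell command to move; the robot and the scene stay as the last step left them, time stands still between calls to the robot, and variables do not carry over. Pictures are saved under pics/ and viewed, at most 10 in all, crops included, and the job is handed in when it is done.

```bash
ls; mkdir -p pics
python3 - <<'E'
from plant import ctrl, cams, finish_job, read_state
import cv2
s=read_state();print(s)
for n in("scene","top"):
    c=cams.calibration(n);print(n,c)
    cv2.imwrite(f"pics/{n}0.png",cams.read_camera(n)[:,:,::-1])
E
```

```text
inch.py
pics
plant.py
{'time_s': 0.0, 'joints': array([-1.11837998e+00,  3.53666215e-01,  1.63420630e+00, -1.28465738e-05,
        1.15518055e+00, -2.38319815e-03]), 'qd': array([-0.00127371,  0.00220776, -0.00128631, -0.00182816,  0.00024584,
        0.001539  ]), 'effort': array([ 1.62661243e-03, -6.05239391e+01, -3.42075098e+01,  4.11773053e-04,
        9.22685053e-03, -4.30575665e-05]), 'tool_pos': array([ 0.27433265, -0.56100331,  0.23051952]), 'ee_rot': array([ 9.74255051e-01,  2.25447473e-01, -1.68651857e-04, -7.10486999e-04]), 'wrist_force': array([0.10942979, 0.23666251, 0.03705194]), 'ft_torque': array([ 0.04166198, -0.04914962,  0.08398873]), 'grasp_force': 0.0, 'width': 0.08546315697676768}
scene {'vertical_fov': 42.71539012961545, 'cx': 316.6468897863885, 'cy': 244.02376223712406, 'R': array([[-0.86390397,  0.50364686, -0.00312691],
       [ 0.31765075,  0.54002645, -0.77940326],
       [-0.39085539, -0.67432283, -0.62651479]]), 't': array([ 0.55612109, -0.10566734,  1.67586565])}
top {'vertical_fov': 51.05759429157395, 'cx': 321.3674636457274, 'cy': 238.530708198428, 'R': array([[-0.1303329 , -0.99146629, -0.00281731],
       [-0.96714853,  0.12776072, -0.21977468],
       [ 0.21825913, -0.02591911, -0.97554659]]), 't': array([0.0547227 , 0.63919395, 0.96425087])}
```

View pics/top0.png

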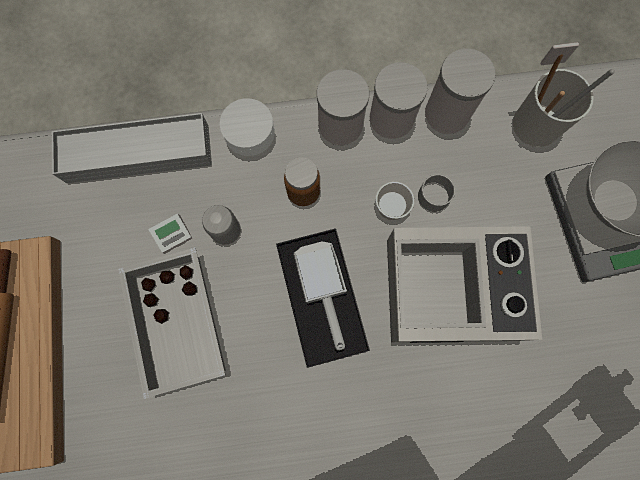

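View pics/scene0.png

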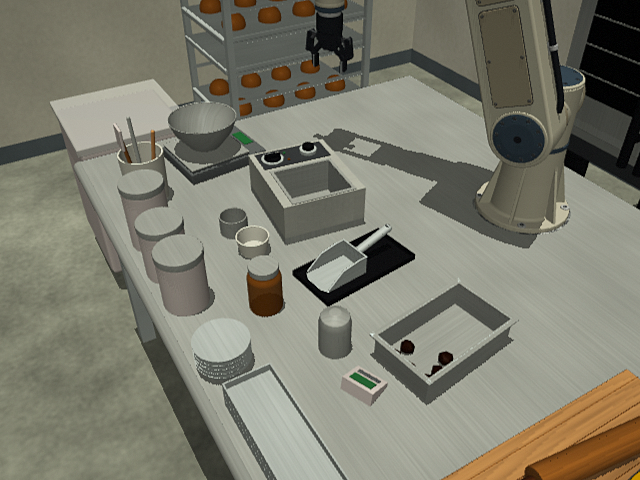

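Run:
```python
import cv2,numpy as np
im=cv2.imread("pics/top0.png")
def crop(x,y,w,h,s):
    c=cv2.resize(im[y:y+h,x:x+w],None,fx=s,fy=s,interpolation=cv2.INTER_CUBIC)
    for k in range(0,w,10): cv2.putText(c,str(x+k) if k%20==0 else '',(k*s,8),0,.3,(0,0,255));cv2.line(c,(k*s,10),(k*s,14),(0,0,255))
    for k in range(0,h,10): cv2.putText(c,str(y+k) if k%20==0 else '',(0,k*s+4),0,.3,(0,0,255));cv2.line(c,(22,k*s),(26,k*s),(0,0,255))
    return c
cv2.imwrite("pics/c1.png",np.hstack([crop(112,242,120,160,3),crop(268,222,105,160,3)]))
cv2.imwrite("pics/c2.png",crop(380,215,170,140,4))
```

```text
(no output)
```

View pics/c1.png

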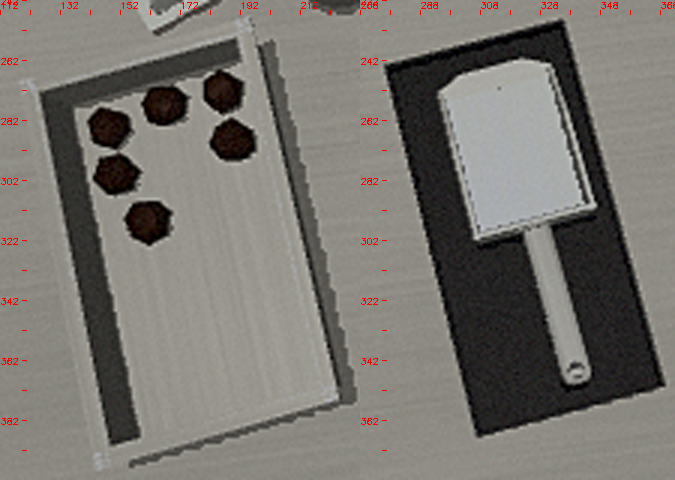

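View pics/c2.png

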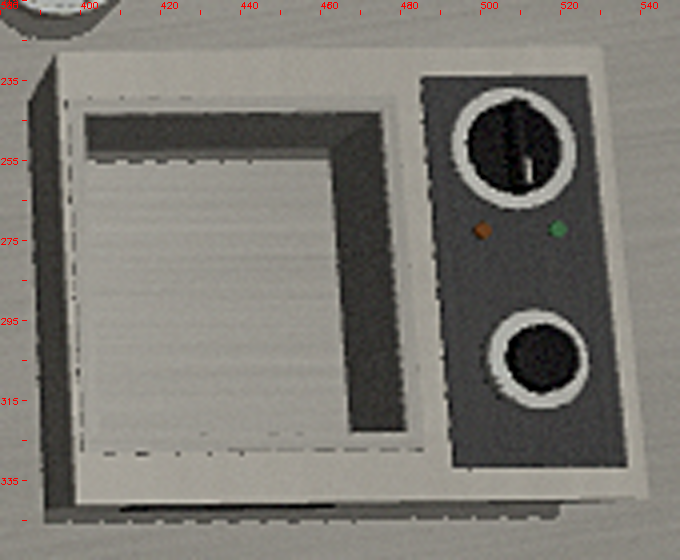

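```bash
cat > h.py <<'E'
import numpy as np
from plant import ctrl, cams, finish_job, read_state
from scipy.optimize import least_squares
from scipy.spatial.transform import Rotation as Ro
C=cams.calibration("top")
def ray(p,z,C=C):
    f=240/np.tan(np.radians(C["vertical_fov"]/2));R=np.array(C["R"]);t=np.array(C["t"])
    d=R.T@np.array([(p[0]-C["cx"])/f,(p[1]-C["cy"])/f,1]);o=-R.T@t
    return o+d*(z-o[2])/d[2]
def fit(loc,px):  # loc: local x,y,z ; px
    W=np.array([ray(p,l[2])[:2] for l,p in zip(loc,px)]);L=np.array(loc)[:,:2]
    def r(q):
        c,s=np.cos(q[2]),np.sin(q[2]);return ((L@np.array([[c,s],[-s,c]]))+q[:2]-W).ravel()
    s=least_squares(r,[*W.mean(0),0]);return s.x,np.abs(s.fun).max()
E
python3 - <<'E'
from h import *
np.set_printoptions(precision=4,suppress=True)
a=lambda l:[(112+u/3,242+v/3) for u,v in l]
b=lambda l:[(268+(u-360)/3,222+v/3) for u,v in l]
m=lambda l:[(380+u/4,215+v/4) for u,v in l]
def rect(x,y,z):return [(x/2,y/2,z),(x/2,-y/2,z),(-x/2,-y/2,z),(-x/2,y/2,z)]
pan,e=fit(rect(.265,.162,.065),a([(30,88),(245,25),(340,402),(98,462)]));print("pan",pan,e)
print("tray",*fit(rect(.27,.135,.016),b([(385,65),(563,20),(664,383),(478,436)])))
mel,e=fit(rect(.22,.27,.115),m([(58,50),(603,47),(648,497),(75,501)]));print("mel",mel,e)
print("well",*fit(rect(.156,.146,.117),m([(72,104),(394,104),(415,447),(82,450)])))
def loc(P,w):
    c,s=np.cos(P[2]),np.sin(P[2]);d=w[:2]-P[:2];return np.array([c*d[0]+s*d[1],-s*d[0]+c*d[1]])
for p in a([(109,128),(165,105),(222,91),(233,140),(117,174),(148,221)]):
    w=ray(p,.013);print("chunk",w,loc(pan,w))
print("switch",ray(m([(542,358)])[0],.139))
sc,e=fit([(-.058,.042,.051),(-.058,-.042,.051),(.065,0,.004),(-.169,0,.072)],b([(477,240),(595,207),(513,62),(575,380)]));print("scoop",sc,e)
C2=cams.calibration("scene")
for n,p,z in[("shaker",(335,312),.104),("timer",(364,382),.02),("jar",(264,266),.12)]:print(n,ray(p,z,C2))
E
```

```text
pan [0.5126 0.2906 0.1439] 0.007093820505536141
tray [ 0.53   -0.0155  0.1284] 0.0016714994932823246
mel [ 0.5089 -0.2946 -0.1252] 0.0008677639874178911
well [ 0.5131 -0.2434 -0.1326] 0.00708204952699415
chunk [0.6021 0.349  0.013 ] [0.097 0.045]
chunk [0.6134 0.3084 0.013 ] [0.1023 0.0031]
chunk [0.6182 0.2672 0.013 ] [ 0.1012 -0.0383]
chunk [0.582 0.262 0.013] [ 0.0646 -0.0383]
chunk [0.5686 0.3452 0.013 ] [0.0633 0.046 ]
chunk [0.5328 0.3254 0.013 ] [0.025  0.0316]
switch [ 0.4532 -0.3699  0.139 ]
scoop [ 0.5825 -0.0243  0.0582] 0.004746129254435072
shaker [0.706  0.1795 0.104 ]
timer [0.712  0.2985 0.02  ]
jar [0.7725 0.0005 0.12  ]
```

```bash
cat >> h.py <<'E'
import cv2
def proj(W,C=C):
    f=240/np.tan(np.radians(C["vertical_fov"]/2));c=np.array(C["R"])@np.array(W).T+np.array(C["t"])[:,None]
    return np.stack([C["cx"]+f*c[0]/c[2],C["cy"]+f*c[1]/c[2]],1)
def tow(P,L):
    c,s=np.cos(P[2]),np.sin(P[2]);L=np.array(L,float);return np.stack([P[0]+c*L[:,0]-s*L[:,1],P[1]+s*L[:,0]+c*L[:,1],L[:,2]],1)
def rect(x,y,z,x0=0,y0=0):return [(x0+x/2,y0+y/2,z),(x0+x/2,y0-y/2,z),(x0-x/2,y0-y/2,z),(x0-x/2,y0+y/2,z)]
def ov(im,polys,box,s,out,C=C):
    x,y,w,h=box;c=cv2.resize(im[y:y+h,x:x+w],None,fx=s,fy=s,interpolation=cv2.INTER_CUBIC)
    for P,L,col in polys:
        p=((proj(tow(P,L),C)+.5-[x,y])*s).round().astype(int);cv2.polylines(c,[p],True,col,1)
    cv2.imwrite(out,c);return c
E
cat > o.py <<'E'
from h import *
pan=[0.5126,0.2906,0.1439];tray=[.53,-.0155,.1284];sc=[.5805,-.0155,.10]
R,G,B,Y=(0,0,255),(0,255,0),(255,100,0),(0,255,255)
T=.003
pol=[(pan,rect(.265,.162,.065),R),(pan,rect(.241,.138,.003),G),(pan,rect(.241,.138,.065),Y),(tray,rect(.27,.135,.016),R),
(sc,[(-.058,.042,.051),(-.058,-.042,.051),(.012,-.042,T+.04),(.052,-.042,.01),(.065,-.03,T),(.065,.03,T),(.052,.042,.01),(.012,.042,T+.04)],R),
(sc,[(-.058,.01,.04),(-.169,.01,.071),(-.169,-.01,.071),(-.058,-.01,.04)],G)]
im=cv2.imread("pics/top0.png")
a=ov(im,pol,(112,242,120,160),3.3,"pics/x.png");b=ov(im,pol,(268,222,105,160),3.3,"pics/x.png")
cv2.imwrite("pics/o1.png",np.hstack([a,b]))
E
python3 o.py
```

```text
(no output)
```

View pics/o1.png

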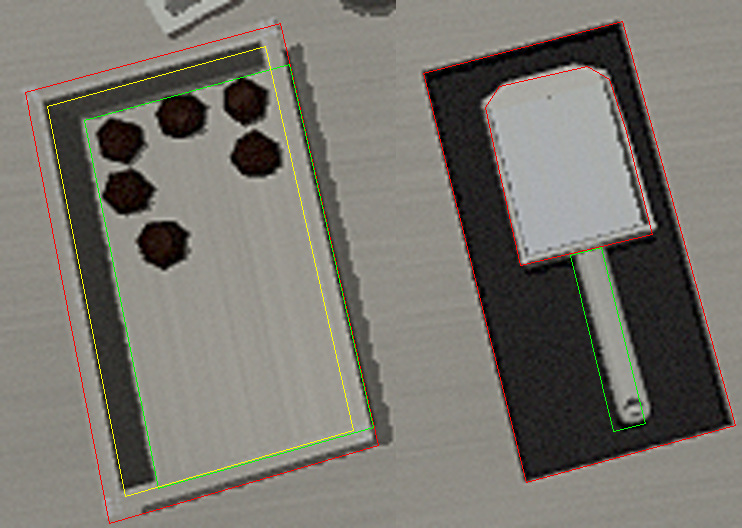

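```bash
cat > g.py <<'E'
# rows from the measured pose to given TCP / scoop-lip waypoints
from h import *
np.set_printoptions(precision=3,suppress=True,linewidth=150)
PAN=[0.5126,0.2906,0.1439];SC0=[.5815,-.0155,.127]
D=np.diag([1.,-1,-1])
def Rs(yaw,th,roll=0): return Ro.from_euler("ZYX",[yaw,th,roll]).as_matrix()   # th>0 nose down
LIP=np.array([.065,0,0])
GR=np.array([-.118,0,.034])  # TCP in scoop frame
def tcp_of(yaw,th,lip):
    R=Rs(yaw,th);return np.array(lip)+R@(GR-LIP),R@D
def rows(wps,w):
    s=read_state();p=s["tool_pos"];R=Ro.from_quat(s["ee_rot"]).as_matrix()
    for q,Q in wps:
        d=R.T@(q-p);r=Ro.from_matrix(R.T@Q).as_rotvec();print(list(np.r_[d,r].round(3)),w, "tcp",np.round(q,3))
def panlip(xl,yl,z): return tow(PAN,[(xl,yl,z)])[0]
def where():
    s=read_state();R=Ro.from_quat(s["ee_rot"]).as_matrix()@D
    lip=s["tool_pos"]-R@(GR-LIP);e=Ro.from_matrix(R).as_euler("ZYX")
    print("t",s["time_s"],"lip",lip,"yaw/pitch/roll",e,"F",s["wrist_force"],"w",s["width"],"q",s["joints"])
E
python3 - <<'E'
from g import *
g=tow(SC0,[(-.118,0,0)])[0]
rows([(np.array([g[0],g[1],z]),Rs(.127,0)@D) for z in(.231,.12,.037)],.085)
E
```

```text
[np.float64(0.404), np.float64(-0.393), np.float64(0.0), np.float64(-0.001), np.float64(0.0), np.float64(0.328)] 0.085 tcp [ 0.464 -0.03   0.231]
[np.float64(0.404), np.float64(-0.393), np.float64(0.111), np.float64(-0.001), np.float64(0.0), np.float64(0.328)] 0.085 tcp [ 0.464 -0.03   0.12 ]
[np.float64(0.404), np.float64(-0.393), np.float64(0.194), np.float64(-0.001), np.float64(0.0), np.float64(0.328)] 0.085 tcp [ 0.464 -0.03   0.037]
```

The manual's scale: shifts go in shares of 0.75 m and turns go in shares of pi rad. Converting my numbers, 0.404 m is 0.5387, -0.393 m is -0.524, 0.328 rad is 0.1044.

```bash
echo '[{"pos":[0.5387, -0.524, 0], "r":[0, 0, 0.1044], "aperture":0.085}, {"pos":[0.5387, -0.524, 0], "r":[0, 0, 0.1044], "aperture":0.085}, {"pos":[0.5387, -0.524, 0], "r":[0, 0, 0.1044], "aperture":0.085}, {"pos":[0.5387, -0.524, 0], "r":[0, 0, 0.1044], "aperture":0.085}, {"pos":[0.5387, -0.524, 0], "r":[0, 0, 0.1044], "aperture":0.085}]' | python3 inch.py 100
python3 - <<'E'
from g import *
g=tow(SC0,[(-.118,0,0)])[0]
rows([(np.array([g[0],g[1],z]),Rs(.127,0)@D) for z in(.2,.1)],.085)
E
```

```text
time_s: 0.6
tool_pos: [0.359, -0.3242, 0.2311]
ee_rot: [0.998, 0.063, -0.0, -0.0]
wrist_force: [1.5, -0.7, -0.5]
width: 0.085
grasp_force: 0.0
[np.float64(0.142), np.float64(-0.278), np.float64(0.031), np.float64(-0.0), np.float64(0.0), np.float64(-0.001)] 0.085 tcp [ 0.464 -0.03   0.2  ]
[np.float64(0.142), np.float64(-0.278), np.float64(0.131), np.float64(-0.0), np.float64(0.0), np.float64(-0.001)] 0.085 tcp [ 0.464 -0.03   0.1  ]
```

To row units: -0.278 m is -0.3707, 0.142 m is 0.1893.

```bash
echo '[{"pos":[0.1893, -0.3707, 0.0413], "aperture":0.085}, {"pos":[0.1893, -0.3707, 0.0413], "aperture":0.085}, {"pos":[0.1893, -0.3707, 0.0413], "aperture":0.085}, {"pos":[0.1893, -0.3707, 0.0413], "aperture":0.085}, {"pos":[0.1893, -0.3707, 0.0413], "aperture":0.085}]' | python3 inch.py >/dev/null
echo '[{"aperture":0.085}, {"aperture":0.085}]' | python3 inch.py
python3 - <<'E'
from g import *
g=tow(SC0,[(-.118,0,0)])[0]
rows([(np.array([g[0],g[1],z]),Rs(.127,0)@D) for z in(.1,.037)],.085)
E
```

```text
time_s: 1.3
tool_pos: [0.4432, -0.091, 0.2063]
ee_rot: [0.998, 0.065, -0.0, 0.0]
wrist_force: [-0.5, 0.1, 0.6]
width: 0.0848
grasp_force: 0.0
[np.float64(0.029), np.float64(-0.057), np.float64(0.106), np.float64(0.0), np.float64(0.001), np.float64(0.003)] 0.085 tcp [ 0.464 -0.03   0.1  ]
[np.float64(0.029), np.float64(-0.057), np.float64(0.169), np.float64(0.0), np.float64(0.001), np.float64(0.003)] 0.085 tcp [ 0.464 -0.03   0.037]
```

To row units: 0.106 m is 0.1413, -0.057 m is -0.076, 0.003 rad is 0.001.

```bash
echo '[{"pos":[0.0387, -0.076, 0.1413], "r":[0, 0, 0.001], "aperture":0.085}, {"pos":[0.0387, -0.076, 0.1413], "r":[0, 0, 0.001], "aperture":0.085}, {"pos":[0.0387, -0.076, 0.1413], "r":[0, 0, 0.001], "aperture":0.085}, {"pos":[0.0387, -0.076, 0.1413], "r":[0, 0, 0.001], "aperture":0.085}, {"pos":[0.0387, -0.076, 0.1413], "r":[0, 0, 0.001], "aperture":0.085}]' | python3 inch.py
python3 - <<'E'
from g import *
g=tow(SC0,[(-.118,0,0)])[0]
rows([(np.array([g[0],g[1],z]),Rs(.127,0)@D) for z in(.037,)],.085)
im=[cv2.cvtColor(cams.read_camera(n),cv2.COLOR_RGB2BGR) for n in("top","scene")]
cv2.imwrite("pics/a1.png",np.hstack([cv2.resize(im[0][220:380,250:400],None,fx=2.6,fy=2.6),cv2.resize(im[1][180:340,280:430],None,fx=2.6,fy=2.6)]))
E
```

```text
time_s: 1.8
tool_pos: [0.4646, -0.0331, 0.1008]
ee_rot: [0.998, 0.061, -0.0, 0.0]
wrist_force: [-0.1, 0.1, 0.2]
width: 0.0852
grasp_force: 0.0
[np.float64(0.0), np.float64(-0.003), np.float64(0.064), np.float64(0.0), np.float64(0.001), np.float64(-0.004)] 0.085 tcp [ 0.464 -0.03   0.037]
```

View pics/a1.png

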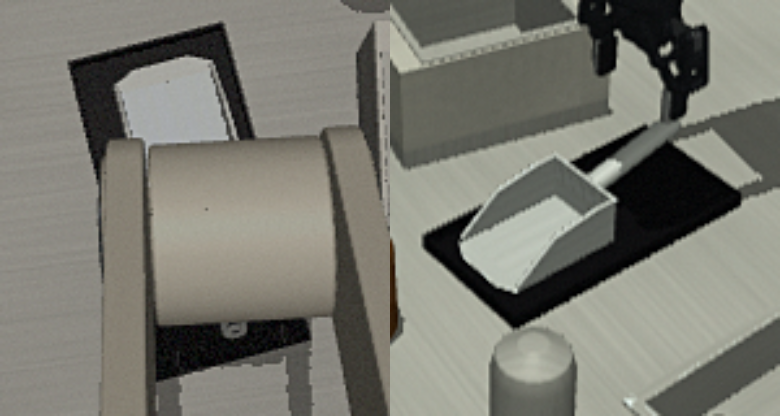

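The gripper hangs above the handle: in the scene half, the fingers are at (605,50) and (680,100), on either side of the handle at (650,140). I'll go down and grip.

To row units: 0.064 m is 0.0853, 0.04 m is 0.0533, -0.004 rad is -0.0013.

```bash
echo '[{"pos":[0, -0.004, 0.0533], "r":[0, 0, -0.0013], "aperture":0.085}, {"pos":[0, -0.004, 0.0853], "r":[0, 0, -0.0013], "aperture":0.085}, {"pos":[0, -0.004, 0.0853], "r":[0, 0, -0.0013], "aperture":0.085}, {"pos":[0, -0.004, 0.0853], "r":[0, 0, -0.0013], "aperture":0.085}]' | python3 inch.py 
echo '[{"aperture":0.01}, {"aperture":0.01}, {"aperture":0.01}, {"aperture":0.01}, {"aperture":0.01}]' | python3 inch.py 110
echo '[{"aperture":0.01}, {"aperture":0.01}, {"aperture":0.01}]' | python3 inch.py 110
python3 -c "from g import *;where()"
```

```text
time_s: 2.3
tool_pos: [0.4649, -0.0296, 0.0377]
ee_rot: [0.998, 0.063, 0.0, 0.0]
wrist_force: [0.4, 0.4, 1.4]
width: 0.0849
grasp_force: 0.0
time_s: 2.8
tool_pos: [0.4645, -0.0289, 0.0369]
ee_rot: [0.998, 0.064, 0.0, 0.0]
wrist_force: [-2.3, 0.6, 5.7]
width: 0.0179
grasp_force: 107.1
time_s: 3.1
tool_pos: [0.4645, -0.0289, 0.0369]
ee_rot: [0.998, 0.064, 0.0, 0.0]
wrist_force: [-0.9, -1.3, 7.2]
width: 0.0179
grasp_force: 107.1
t 3.1 lip [ 0.646 -0.006  0.003] yaw/pitch/roll [ 0.128 -0.    -0.   ] F [-0.889 -1.338  7.165] w 0.017919645727513523 q [-0.065  0.407  2.113 -0.     0.621  1.378]
```

To row units: -0.17 m is -0.2267, -0.15 m is -0.2.

```bash
echo '[{"pos":[0, 0, -0.0267], "aperture":0.01}, {"pos":[0, 0, -0.0667], "aperture":0.01}, {"pos":[0, 0, -0.1333], "aperture":0.01}, {"pos":[0, 0, -0.2], "aperture":0.01}, {"pos":[0, 0, -0.2267], "aperture":0.01}]' | python3 inch.py >/dev/null
echo '[{"aperture":0.01}, {"aperture":0.01}]' | python3 inch.py
python3 - <<'E'
from g import *
where()
s=read_state();R=Ro.from_quat(s["ee_rot"]).as_matrix()@D;o=s["tool_pos"]-R@GR
L=np.array([(-.058,.042,.048),(-.058,-.042,.048),(.012,-.042,.04),(.052,-.042,.007),(.065,-.03,0),(.065,.03,0),(.052,.042,.007),(.012,.042,.04)])
out=[]
for n,b in(("top",(240,120,180,220)),("scene",(250,100,180,220))):
    c=cams.calibration(n);im=cv2.cvtColor(cams.read_camera(n),cv2.COLOR_RGB2BGR)
    x,y,w,h=b;k=cv2.resize(im[y:y+h,x:x+w],None,fx=2.2,fy=2.2,interpolation=cv2.INTER_CUBIC)
    p=((proj(o+L@R.T,c)+.5-[x,y])*2.2).round().astype(int);cv2.polylines(k,[p],True,(0,0,255),1);out.append(k)
cv2.imwrite("pics/a2.png",np.hstack(out))
E
```

```text
time_s: 3.8
tool_pos: [0.4638, -0.0288, 0.206]
ee_rot: [0.998, 0.064, -0.0, -0.0]
wrist_force: [0.4, 0.1, -1.8]
width: 0.0176
grasp_force: 108.0
t 3.8 lip [ 0.645 -0.005  0.172] yaw/pitch/roll [0.128 0.001 0.   ] F [ 0.408  0.084 -1.807] w 0.017593108526032575 q [-0.065  0.131  1.99   0.     1.021  1.378]
```

View pics/a2.png

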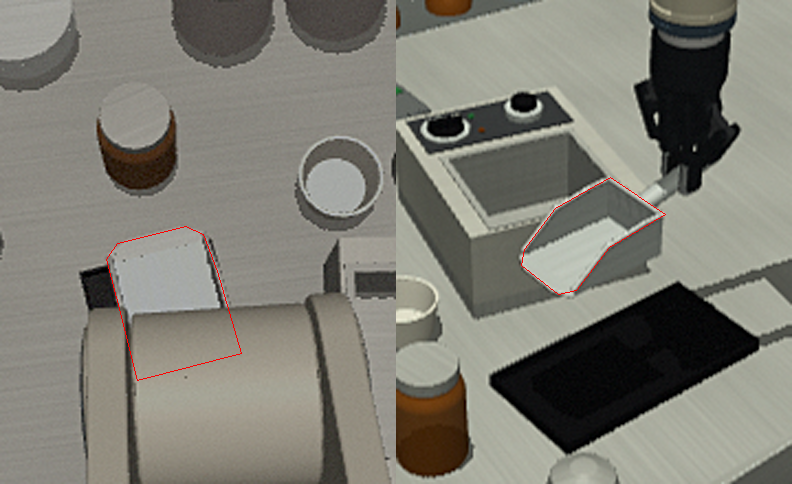

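Run:
```python
from g import *
Y=PAN[2]
rows([tcp_of(Y,.4,panlip(.002,.0215,z)) for z in(.14,.03,.004)],.01)
```

```text
[np.float64(-0.064), np.float64(-0.33), np.float64(-0.037), np.float64(-0.004), np.float64(-0.397), np.float64(-0.016)] 0.01 tcp [0.358 0.29  0.243]
[np.float64(-0.064), np.float64(-0.329), np.float64(0.073), np.float64(-0.004), np.float64(-0.397), np.float64(-0.016)] 0.01 tcp [0.358 0.29  0.133]
[np.float64(-0.063), np.float64(-0.329), np.float64(0.099), np.float64(-0.004), np.float64(-0.397), np.float64(-0.016)] 0.01 tcp [0.358 0.29  0.107]
```

To row units: -0.33 m is -0.44, -0.064 m is -0.0853, -0.397 rad is -0.1264.

```bash
echo '[{"pos":[-0.0853, -0.44, -0.0493], "r":[-0.0013, -0.1264, -0.0051], "aperture":0.01}, {"pos":[-0.0853, -0.44, -0.0493], "r":[-0.0013, -0.1264, -0.0051], "aperture":0.01}, {"pos":[-0.0853, -0.44, -0.0493], "r":[-0.0013, -0.1264, -0.0051], "aperture":0.01}, {"pos":[-0.0853, -0.44, -0.0493], "r":[-0.0013, -0.1264, -0.0051], "aperture":0.01}, {"pos":[-0.0853, -0.44, -0.0493], "r":[-0.0013, -0.1264, -0.0051], "aperture":0.01}]' | python3 inch.py >/dev/null
echo '[{"aperture":0.01}, {"aperture":0.01}]' | python3 inch.py >/dev/null
python3 - <<'E'
from g import *
where()
rows([tcp_of(PAN[2],.4,panlip(.002,.0215,z)) for z in(.12,.03,.004)],.01)
E
```

```text
t 4.6 lip [0.539 0.23  0.13 ] yaw/pitch/roll [ 0.146  0.399 -0.002] F [-0.112  0.122 -2.015] w 0.018170568661245112 q [0.412 0.287 1.789 0.101 1.453 1.804]
[np.float64(-0.01), np.float64(-0.086), np.float64(0.015), np.float64(0.003), np.float64(-0.001), np.float64(0.002)] 0.01 tcp [0.358 0.29  0.223]
[np.float64(0.025), np.float64(-0.086), np.float64(0.098), np.float64(0.003), np.float64(-0.001), np.float64(0.002)] 0.01 tcp [0.358 0.29  0.133]
[np.float64(0.035), np.float64(-0.086), np.float64(0.122), np.float64(0.003), np.float64(-0.001), np.float64(0.002)] 0.01 tcp [0.358 0.29  0.107]
```

To row units: 0.09 m is 0.12, -0.086 m is -0.1147, 0.003 rad is 0.001.

```bash
echo '[{"pos":[-0.0133, -0.1147, 0.02], "r":[0.001, -0.0003, 0.0006], "aperture":0.01}, {"pos":[-0.0133, -0.1147, 0.02], "r":[0.001, -0.0003, 0.0006], "aperture":0.01}, {"pos":[0.0133, -0.1147, 0.08], "r":[0.001, -0.0003, 0.0006], "aperture":0.01}, {"pos":[0.0293, -0.1147, 0.12], "r":[0.001, -0.0003, 0.0006], "aperture":0.01}, {"pos":[0.0293, -0.1147, 0.12], "r":[0.001, -0.0003, 0.0006], "aperture":0.01}]' | python3 inch.py
echo '[{"aperture":0.01}]' | python3 inch.py >/dev/null
python3 - <<'E'
from g import *
where()
rows([tcp_of(PAN[2],.4,panlip(.002,.0215,z)) for z in(.01,.006,.003)],.01)
E
```

```text
time_s: 5.1
tool_pos: [0.3573, 0.2872, 0.1383]
ee_rot: [0.977, 0.068, -0.201, 0.016]
wrist_force: [-0.4, 0.2, -1.6]
width: 0.0176
grasp_force: 108.2
t 5.2 lip [0.513 0.311 0.04 ] yaw/pitch/roll [0.14 0.4  0.  ] F [ 0.677  0.164 -1.084] w 0.017709579799590296 q [0.556 0.419 1.828 0.166 1.267 1.907]
[np.float64(0.01), np.float64(-0.001), np.float64(0.028), np.float64(-0.002), np.float64(0.0), np.float64(-0.004)] 0.01 tcp [0.358 0.29  0.113]
[np.float64(0.011), np.float64(-0.001), np.float64(0.032), np.float64(-0.002), np.float64(0.0), np.float64(-0.004)] 0.01 tcp [0.358 0.29  0.109]
[np.float64(0.013), np.float64(-0.001), np.float64(0.034), np.float64(-0.002), np.float64(0.0), np.float64(-0.004)] 0.01 tcp [0.358 0.29  0.106]
```

To row units: 0.033 m is 0.044, 0.03 m is 0.04, -0.004 rad is -0.0013.

```bash
echo '[{"pos":[0.0067, -0.0013, 0.0187], "r":[-0.0006, 0, -0.0013], "aperture":0.01}, {"pos":[0.0133, -0.0013, 0.0373], "r":[-0.0006, 0, -0.0013], "aperture":0.01}, {"pos":[0.0133, -0.0013, 0.04], "r":[-0.0006, 0, -0.0013], "aperture":0.01}, {"pos":[0.016, -0.0013, 0.044], "r":[-0.0006, 0, -0.0013], "aperture":0.01}, {"pos":[0.016, -0.0013, 0.044], "r":[-0.0006, 0, -0.0013], "aperture":0.01}]' | python3 inch.py
python3 - <<'E'
from g import *
where()
o=[]
for n,(x,y,w,h) in(("top",(105,235,140,170)),("scene",(350,220,180,190))):
    im=cv2.cvtColor(cams.read_camera(n),cv2.COLOR_RGB2BGR)[y:y+h,x:x+w];o.append(cv2.resize(im,(395,500)))
cv2.imwrite("pics/a3.png",np.hstack(o))
E
```

```text
time_s: 5.7
tool_pos: [0.3579, 0.2908, 0.1072]
ee_rot: [0.978, 0.071, -0.197, 0.014]
wrist_force: [-0.3, 0.1, -1.5]
width: 0.0179
grasp_force: 108.4
t 5.7 lip [0.512 0.313 0.005] yaw/pitch/roll [0.146 0.398 0.001] F [-0.306  0.131 -1.459] w 0.017906345148882324 q [0.562 0.467 1.849 0.17  1.197 1.895]
```

View pics/a3.png

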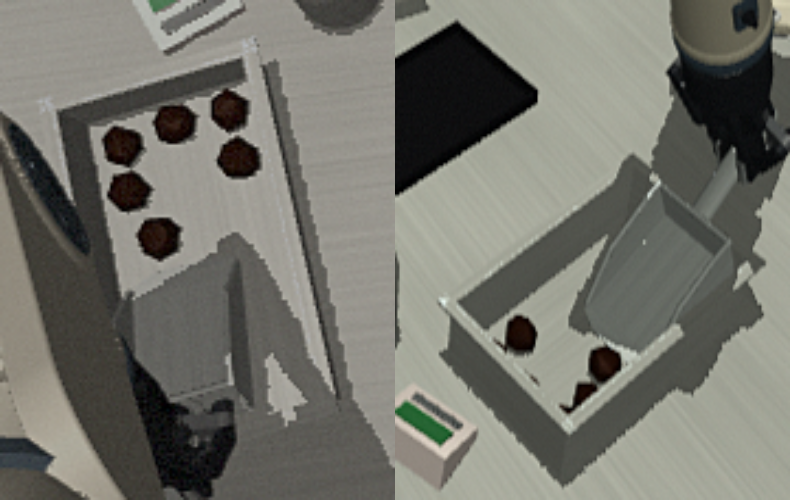

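Run:
```python
from g import *
rows([tcp_of(PAN[2],t,panlip(x,.0215,.003)) for x,t in((.004,.38),(.015,.34),(.027,.30),(.04,.27),(.053,.26))],.01)
```

```text
[np.float64(0.002), np.float64(0.001), np.float64(0.005), np.float64(-0.0), np.float64(0.018), np.float64(0.002)] 0.01 tcp [0.358 0.29  0.102]
[np.float64(0.011), np.float64(0.001), np.float64(0.008), np.float64(-0.0), np.float64(0.058), np.float64(0.002)] 0.01 tcp [0.365 0.291 0.096]
[np.float64(0.021), np.float64(0.001), np.float64(0.011), np.float64(-0.001), np.float64(0.098), np.float64(0.002)] 0.01 tcp [0.373 0.292 0.09 ]
[np.float64(0.033), np.float64(0.001), np.float64(0.011), np.float64(-0.001), np.float64(0.128), np.float64(0.002)] 0.01 tcp [0.384 0.294 0.085]
[np.float64(0.044), np.float64(0.001), np.float64(0.008), np.float64(-0.001), np.float64(0.138), np.float64(0.002)] 0.01 tcp [0.396 0.295 0.083]
```

To row units: 0.044 m is 0.0587, 0.033 m is 0.044, 0.138 rad is 0.0439.

```bash
echo '[{"pos":[0.0027, 0.0013, 0.0067], "r":[0, 0.0057, 0.0006], "aperture":0.01}, {"pos":[0.0147, 0.0013, 0.0107], "r":[0, 0.0185, 0.0006], "aperture":0.01}, {"pos":[0.028, 0.0013, 0.0147], "r":[-0.0003, 0.0312, 0.0006], "aperture":0.01}, {"pos":[0.044, 0.0013, 0.0147], "r":[-0.0003, 0.0407, 0.0006], "aperture":0.01}, {"pos":[0.0587, 0.0013, 0.0107], "r":[-0.0003, 0.0439, 0.0006], "aperture":0.01}]' | python3 inch.py
python3 - <<'E'
from g import *
where()
rows([tcp_of(PAN[2],t,panlip(x,.0215,.003)) for x,t in((.056,.25),(.066,.23),(.076,.21),(.086,.19),(.096,.17))],.01)
E
```

```text
time_s: 6.3
tool_pos: [0.3945, 0.2951, 0.0829]
ee_rot: [0.989, 0.072, -0.129, 0.01]
wrist_force: [-1.5, 0.3, 0.8]
width: 0.0177
grasp_force: 108.6
t 6.3 lip [0.561 0.319 0.003] yaw/pitch/roll [ 0.144  0.26  -0.001] F [-1.502  0.257  0.779] w 0.017665238962496256 q [0.566 0.471 1.871 0.121 1.042 1.919]
[np.float64(0.004), np.float64(-0.0), np.float64(0.001), np.float64(0.001), np.float64(0.01), np.float64(0.0)] 0.01 tcp [0.398 0.296 0.081]
[np.float64(0.013), np.float64(-0.0), np.float64(0.002), np.float64(0.001), np.float64(0.03), np.float64(0.0)] 0.01 tcp [0.406 0.297 0.078]
[np.float64(0.022), np.float64(-0.0), np.float64(0.003), np.float64(0.001), np.float64(0.05), np.float64(0.0)] 0.01 tcp [0.415 0.298 0.074]
[np.float64(0.031), np.float64(-0.0), np.float64(0.004), np.float64(0.001), np.float64(0.07), np.float64(0.0)] 0.01 tcp [0.423 0.299 0.071]
[np.float64(0.04), np.float64(-0.0), np.float64(0.005), np.float64(0.001), np.float64(0.09), np.float64(0.0)] 0.01 tcp [0.432 0.301 0.067]
```

To row units: 0.04 m is 0.0533, 0.031 m is 0.0413, 0.09 rad is 0.0286.

```bash
echo '[{"pos":[0.0053, 0, 0.0013], "r":[0, 0.0032, 0], "aperture":0.01}, {"pos":[0.0173, 0, 0.0027], "r":[0, 0.0095, 0], "aperture":0.01}, {"pos":[0.0293, 0, 0.004], "r":[0, 0.0159, 0], "aperture":0.01}, {"pos":[0.0413, 0, 0.0053], "r":[0, 0.0223, 0], "aperture":0.01}, {"pos":[0.0533, 0, 0.0067], "r":[0, 0.0286, 0], "aperture":0.01}]' | python3 inch.py
python3 - <<'E'
from g import *
where()
rows([tcp_of(PAN[2],t,panlip(x,.0215,.003)) for x,t in((.101,.16),(.106,.15),(.111,.14),(.115,.135),(.118,.13))],.01)
for n,(x,y,w,h) in(("top",(105,235,140,170)),):
    im=cv2.cvtColor(cams.read_camera(n),cv2.COLOR_RGB2BGR)[y:y+h,x:x+w];a=cv2.resize(im,(395,500))
x,y,w,h=350,220,180,190
b=cv2.resize(cv2.cvtColor(cams.read_camera("scene"),cv2.COLOR_RGB2BGR)[y:y+h,x:x+w],(395,500))
cv2.imwrite("pics/a4.png",np.hstack([a,b]))
E
```

```text
time_s: 6.8
tool_pos: [0.4272, 0.2988, 0.0669]
ee_rot: [0.993, 0.072, -0.089, 0.008]
wrist_force: [-6.2, -0.1, 4.1]
width: 0.0177
grasp_force: 109.1
t 6.8 lip [0.599 0.324 0.001] yaw/pitch/roll [ 0.144  0.18  -0.003] F [-6.169 -0.071  4.061] w 0.017683630852852617 q [0.562 0.492 1.863 0.085 0.954 1.933]
[np.float64(0.009), np.float64(-0.001), np.float64(-0.0), np.float64(0.003), np.float64(0.02), np.float64(0.0)] 0.01 tcp [0.436 0.301 0.066]
[np.float64(0.014), np.float64(-0.001), np.float64(0.0), np.float64(0.003), np.float64(0.03), np.float64(0.0)] 0.01 tcp [0.44  0.302 0.064]
[np.float64(0.018), np.float64(-0.001), np.float64(0.001), np.float64(0.003), np.float64(0.04), np.float64(0.0)] 0.01 tcp [0.445 0.302 0.062]
[np.float64(0.022), np.float64(-0.001), np.float64(0.002), np.float64(0.003), np.float64(0.045), np.float64(0.0)] 0.01 tcp [0.448 0.303 0.061]
[np.float64(0.025), np.float64(-0.001), np.float64(0.002), np.float64(0.003), np.float64(0.05), np.float64(0.0)] 0.01 tcp [0.451 0.303 0.06 ]
```

View pics/a4.png

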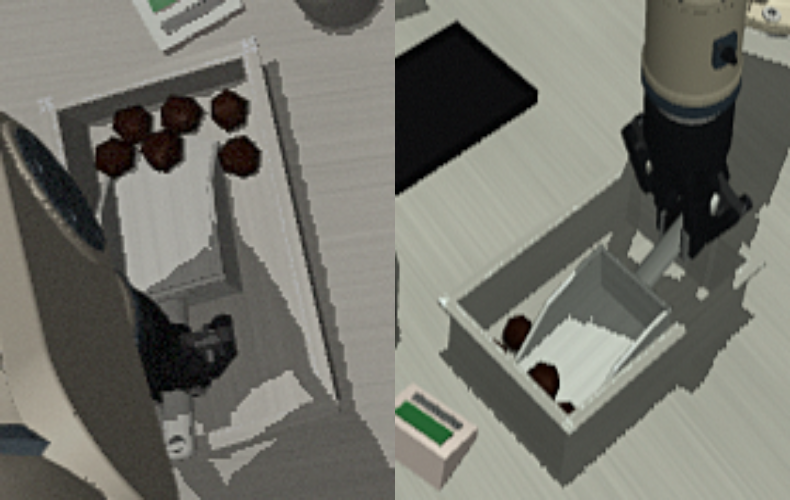

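Run:
```python
from g import *
rows([tcp_of(PAN[2],t,panlip(x,.0245,.0035)) for x,t in((.092,.18),(.098,.16),(.104,.15),(.110,.14),(.118,.13))],.01)
```

```text
[np.float64(-0.004), np.float64(-0.003), np.float64(-0.002), np.float64(0.001), np.float64(-0.01), np.float64(0.0)] 0.01 tcp [0.428 0.303 0.07 ]
[np.float64(0.002), np.float64(-0.003), np.float64(0.001), np.float64(0.001), np.float64(0.01), np.float64(0.0)] 0.01 tcp [0.433 0.304 0.066]
[np.float64(0.007), np.float64(-0.003), np.float64(0.002), np.float64(0.001), np.float64(0.02), np.float64(0.0)] 0.01 tcp [0.438 0.305 0.064]
[np.float64(0.013), np.float64(-0.003), np.float64(0.002), np.float64(0.001), np.float64(0.03), np.float64(0.0)] 0.01 tcp [0.443 0.305 0.063]
[np.float64(0.02), np.float64(-0.003), np.float64(0.003), np.float64(0.001), np.float64(0.04), np.float64(0.0)] 0.01 tcp [0.451 0.306 0.061]
```

The manual's scale: shifts go in shares of 0.75 m and turns go in shares of pi rad. Converting my numbers, 0.02 m is 0.0267, 0.013 m is 0.0173, 0.04 rad is 0.0127.

```bash
echo '[{"pos":[-0.0053, -0.004, -0.0027], "r":[0, -0.0032, 0], "aperture":0.01}, {"pos":[0.0027, -0.004, 0.0013], "r":[0, 0.0032, 0], "aperture":0.01}, {"pos":[0.0093, -0.004, 0.0027], "r":[0, 0.0064, 0], "aperture":0.01}, {"pos":[0.0173, -0.004, 0.0027], "r":[0, 0.0095, 0], "aperture":0.01}, {"pos":[0.0267, -0.004, 0.004], "r":[0, 0.0127, 0], "aperture":0.01}]' | python3 inch.py
python3 - <<'E'
from g import *
where()
rows([tcp_of(PAN[2],t,panlip(x,.0245,.0035)) for x,t in((.119,.13),)],.01)
x,y,w,h=105,235,140,170
a=cv2.resize(cv2.cvtColor(cams.read_camera("top"),cv2.COLOR_RGB2BGR)[y:y+h,x:x+w],(395,500))
x,y,w,h=350,220,180,190
b=cv2.resize(cv2.cvtColor(cams.read_camera("scene"),cv2.COLOR_RGB2BGR)[y:y+h,x:x+w],(395,500))
cv2.imwrite("pics/a5.png",np.hstack([a,b]))
E
```

```text
time_s: 7.4
tool_pos: [0.4474, 0.3054, 0.0608]
ee_rot: [0.995, 0.072, -0.068, 0.006]
wrist_force: [-28.4, -1.7, 12.6]
width: 0.0177
grasp_force: 109.9
t 7.4 lip [0.622 0.331 0.002] yaw/pitch/roll [ 0.144  0.136 -0.002] F [-28.436  -1.661  12.572] w 0.0176945803493566 q [0.563 0.506 1.849 0.067 0.913 1.945]
[np.float64(0.004), np.float64(-0.001), np.float64(-0.001), np.float64(0.002), np.float64(0.006), np.float64(-0.0)] 0.01 tcp [0.452 0.307 0.061]
```

```bash
cat > blob.py <<'E'
from g import *
import sys
def blobs(im,box,z):
    x,y,w,h=box;c=im[y:y+h,x:x+w].astype(int)
    m=((c[...,0]<90)&(c[...,0]-c[...,2]>8)).astype(np.uint8)   # RGB: reddish dark
    n,l,st,ce=cv2.connectedComponentsWithStats(m)
    for i in range(1,n):
        if st[i,4]>15:
            W=ray(ce[i]+[x,y],z);d=W[:2]-PAN[:2];a=PAN[2];print("area",st[i,4],"px",(ce[i]+[x,y]).round(1),"world",W,"pan",np.array([np.cos(a)*d[0]+np.sin(a)*d[1],-np.sin(a)*d[0]+np.cos(a)*d[1]]))
if __name__=="__main__":
    blobs(cams.read_camera("top"),eval(sys.argv[1]),float(sys.argv[2]))
E
python3 - <<'E'
from blob import *
a=cv2.imread("pics/top0.png")[:,:,::-1];blobs(a,(115,245,110,150),.0135)
b=cv2.imread("pics/a5.png")[:,:395,::-1];b=cv2.resize(b,(140,170));c=np.full((480,640,3),200,np.uint8);c[235:405,105:245]=b;print();blobs(c,(115,245,110,150),.0185)
E
```

```text
area 111 px [185.6 271.9] world [0.619 0.268 0.014] pan [ 0.102 -0.038]
area 122 px [165.8 276.2] world [0.615 0.311 0.014] pan [0.105 0.005]
area 116 px [147.3 283.8] world [0.604 0.351 0.014] pan [0.099 0.047]
area 123 px [188.6 288.1] world [0.583 0.264 0.014] pan [ 0.066 -0.036]
area 117 px [149.6 299.6] world [0.57  0.348 0.014] pan [0.065 0.049]
area 125 px [160.  315.4] world [0.534 0.328 0.014] pan [0.026 0.034]

area 649 px [164.7 276.3] world [0.614 0.311 0.018] pan [0.104 0.006]
area 136 px [189.  287.6] world [0.584 0.262 0.018] pan [ 0.066 -0.039]
area 1605 px [136.9 349.6] world [0.469 0.378 0.018] pan [-0.03   0.093]
area 98 px [120.8 390.7] world [0.392 0.415 0.018] pan [-0.102  0.14 ]
```

Run:
```python
from g import *
rows([tcp_of(PAN[2],t,panlip(x,.0235,z)) for x,t,z in((.114,.12,.006),(.114,.10,.014),(.114,.07,.026),(.114,.04,.04),(.113,.01,.055),(.11,-.06,.07),(.105,-.13,.085))],.01)
```

```text
[np.float64(-0.004), np.float64(0.001), np.float64(-0.0), np.float64(0.001), np.float64(0.012), np.float64(-0.0)] 0.01 tcp [0.446 0.305 0.062]
[np.float64(-0.005), np.float64(0.001), np.float64(-0.005), np.float64(0.001), np.float64(0.032), np.float64(-0.0)] 0.01 tcp [0.445 0.305 0.066]
[np.float64(-0.008), np.float64(0.001), np.float64(-0.011), np.float64(0.001), np.float64(0.062), np.float64(-0.0)] 0.01 tcp [0.444 0.304 0.073]
[np.float64(-0.01), np.float64(0.001), np.float64(-0.019), np.float64(0.001), np.float64(0.092), np.float64(-0.0)] 0.01 tcp [0.442 0.304 0.081]
[np.float64(-0.013), np.float64(0.001), np.float64(-0.028), np.float64(0.002), np.float64(0.122), np.float64(-0.0)] 0.01 tcp [0.44  0.304 0.091]
[np.float64(-0.019), np.float64(0.001), np.float64(-0.03), np.float64(0.002), np.float64(0.192), np.float64(-0.0)] 0.01 tcp [0.435 0.303 0.093]
[np.float64(-0.025), np.float64(0.001), np.float64(-0.031), np.float64(0.002), np.float64(0.262), np.float64(0.0)] 0.01 tcp [0.429 0.302 0.095]
```

To row units: -0.028 m is -0.0373, -0.019 m is -0.0253, 0.122 rad is 0.0388.

```bash
echo '[{"pos":[-0.004, 0.0013, -0.0013], "r":[0, 0.0038, 0], "aperture":0.01}, {"pos":[-0.0067, 0.0013, -0.0067], "r":[0, 0.0102, 0], "aperture":0.01}, {"pos":[-0.0107, 0.0013, -0.0147], "r":[0, 0.0197, 0], "aperture":0.01}, {"pos":[-0.0133, 0.0013, -0.0253], "r":[0, 0.0293, 0], "aperture":0.01}, {"pos":[-0.0173, 0.0013, -0.0373], "r":[0, 0.0388, 0], "aperture":0.01}]' | python3 inch.py
python3 - <<'E'
from g import *
where()
rows([tcp_of(PAN[2],t,panlip(x,.0235,z)) for x,t,z in((.112,-.02,.06),(.111,-.06,.07),(.11,-.10,.08),(.108,-.14,.09),(.105,-.18,.1))],.01)
x,y,w,h=105,235,140,170
im=cams.read_camera("top");cv2.imwrite("pics/t6.png",im[:,:,::-1])
from blob import blobs
blobs(im,(115,245,110,100),.03)
E
```

```text
time_s: 8.0
tool_pos: [0.4415, 0.3041, 0.0918]
ee_rot: [0.997, 0.072, -0.002, 0.0]
wrist_force: [-0.3, 0.1, -1.2]
width: 0.0179
grasp_force: 108.3
t 8.0 lip [0.622 0.33  0.057] yaw/pitch/roll [ 0.144  0.005 -0.   ] F [-0.35   0.075 -1.222] w 0.01793312584934863 q [0.599 0.398 1.934 0.003 0.814 2.024]
[np.float64(-0.003), np.float64(0.0), np.float64(0.001), np.float64(0.0), np.float64(0.025), np.float64(0.0)] 0.01 tcp [0.438 0.304 0.09 ]
[np.float64(-0.005), np.float64(0.0), np.float64(-0.001), np.float64(0.0), np.float64(0.065), np.float64(0.0)] 0.01 tcp [0.436 0.303 0.093]
[np.float64(-0.007), np.float64(0.0), np.float64(-0.004), np.float64(0.0), np.float64(0.105), np.float64(0.0)] 0.01 tcp [0.435 0.303 0.096]
[np.float64(-0.01), np.float64(0.0), np.float64(-0.006), np.float64(0.0), np.float64(0.145), np.float64(0.0)] 0.01 tcp [0.432 0.303 0.098]
[np.float64(-0.013), np.float64(0.0), np.float64(-0.009), np.float64(0.0), np.float64(0.185), np.float64(0.0)] 0.01 tcp [0.429 0.302 0.101]
area 549 px [152.4 275.3] world [0.618 0.334 0.03 ] pan [0.11  0.028]
area 118 px [185.2 271.8] world [0.616 0.265 0.03 ] pan [ 0.099 -0.041]
area 121 px [188.9 287.7] world [0.582 0.259 0.03 ] pan [ 0.064 -0.041]
```

To row units: -0.02 m is -0.0267, -0.013 m is -0.0173, 0.065 rad is 0.0207.

```bash
echo '[{"pos":[-0.004, 0, 0], "r":[0, 0.008, 0], "aperture":0.01}, {"pos":[-0.0067, 0, -0.004], "r":[0, 0.0207, 0], "aperture":0.01}, {"pos":[-0.0093, 0, -0.0107], "r":[0, 0.0334, 0], "aperture":0.01}, {"pos":[-0.0133, 0, -0.0173], "r":[0, 0.0462, 0], "aperture":0.01}, {"pos":[-0.0173, 0, -0.0267], "r":[0, 0.0589, 0], "aperture":0.01}]' | python3 inch.py
echo '[{"pos":[0, 0, -0.0133], "r":[0, 0.0159, 0], "aperture":0.01}, {"pos":[0, 0, -0.0267], "r":[0, 0.0318, 0], "aperture":0.01}, {"pos":[0, 0, -0.0333], "r":[0, 0.0414, 0], "aperture":0.01}, {"pos":[0, 0, -0.0333], "r":[0, 0.0414, 0], "aperture":0.01}]' | python3 inch.py
python3 - <<'E'
from g import *
where()
im=cams.read_camera("top");cv2.imwrite("pics/t7.png",im[:,:,::-1])
from blob import blobs
blobs(im,(115,245,110,100),.10)
x,y,w,h=115,240,115,165
a=cv2.resize(im[y:y+h,x:x+w,::-1],(385,550),interpolation=2)
x,y,w,h=350,170,150,210
b=cv2.resize(cv2.cvtColor(cams.read_camera("scene"),cv2.COLOR_RGB2BGR)[y:y+h,x:x+w],(393,550),interpolation=2)
cv2.imwrite("pics/a7.png",np.hstack([a,b]))
E
```

```text
time_s: 8.55
tool_pos: [0.4286, 0.3023, 0.1116]
ee_rot: [0.993, 0.072, 0.089, -0.006]
wrist_force: [0.2, -0.3, -2.6]
width: 0.0177
grasp_force: 108.4
time_s: 8.95
tool_pos: [0.4238, 0.3018, 0.1366]
ee_rot: [0.986, 0.072, 0.153, -0.011]
wrist_force: [0.2, 0.3, -2.3]
width: 0.0175
grasp_force: 108.4
t 8.95 lip [0.607 0.328 0.16 ] yaw/pitch/roll [ 0.145 -0.309  0.   ] F [ 0.178  0.257 -2.314] w 0.01752916222592076 q [ 0.726  0.207  2.136 -0.319  0.561  2.402]
area 121 px [185.6 272. ] world [0.602 0.246 0.1  ] pan [ 0.083 -0.057]
area 464 px [133.4 281. ] world [0.598 0.349 0.1  ] pan [0.093 0.046]
area 122 px [165.2 274.3] world [0.603 0.286 0.1  ] pan [ 0.089 -0.017]
area 124 px [189.3 287.5] world [0.571 0.241 0.1  ] pan [ 0.05  -0.057]
```

View pics/a7.png

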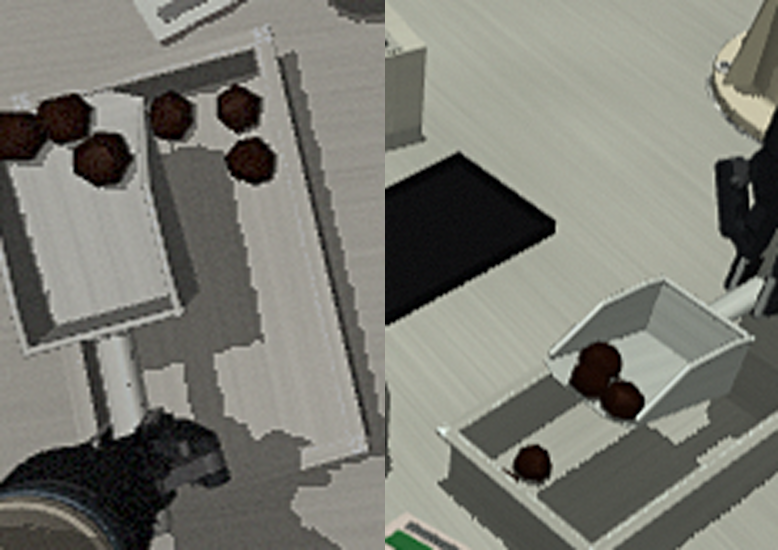

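Three chunks are in the scoop but near its lip, left half at about (20,135), (65,118) and (103,160). The fourth, at (170,115), stayed in the pan with the other two. I'll tip the nose up further while still over the pan so they slide to the back.

To row units: -0.025 m is -0.0333, -0.02 m is -0.0267, 0.2 rad is 0.0637.

```bash
echo '[{"pos":[0, 0, -0.0133], "r":[0, 0.0191, 0], "aperture":0.01}, {"pos":[0, 0, -0.0267], "r":[0, 0.0382, 0], "aperture":0.01}, {"pos":[0, 0, -0.0333], "r":[0, 0.0573, 0], "aperture":0.01}, {"pos":[0, 0, -0.0333], "r":[0, 0.0637, 0], "aperture":0.01}, {"pos":[0, 0, -0.0333], "r":[0, 0.0637, 0], "aperture":0.01}]' | python3 inch.py
echo '[{"aperture":0.01}, {"aperture":0.01}, {"aperture":0.01}]' | python3 inch.py
cat > scoopview.py <<'E'
# dark-red blobs, both cameras: back-projected on the plane 10 mm above the scoop floor, in scoop coordinates
from g import *
s=read_state();R=Ro.from_quat(s["ee_rot"]).as_matrix()@D;o=s["tool_pos"]-R@GR
for n in("top","scene"):
    C=cams.calibration(n);im=cams.read_camera(n).astype(int);cv2.imwrite("pics/l_%s_%.2f.png"%(n,s["time_s"]),im[:,:,::-1].astype(np.uint8))
    m=((im[...,0]<95)&(im[...,0]-im[...,2]>8)).astype(np.uint8);k,l,st,ce=cv2.connectedComponentsWithStats(m)
    f=240/np.tan(np.radians(C["vertical_fov"]/2));Rc=np.array(C["R"]);c=-Rc.T@np.array(C["t"])
    def sc(p):
        d=Rc.T@np.array([(p[0]-C["cx"])/f,(p[1]-C["cy"])/f,1]);nz=R[:,2]
        t=((o+nz*.0125-c)@nz)/(d@nz);return R.T@(c+t*d-o)
    for i in range(1,k):
        q=sc(ce[i])
        if st[i,4]>25 and abs(q[0])<.16 and abs(q[1])<.15:
            ys,xs=np.nonzero(l==i);Q=np.array([sc(p) for p in zip(xs,ys)])
            print(n,"area",st[i,4],ce[i].round(0),"scoop xy",q[:2],"x",Q[:,0].min().round(3),Q[:,0].max().round(3),"y",Q[:,1].min().round(3),Q[:,1].max().round(3))
where()
E
python3 scoopview.py
```

```text
time_s: 9.55
tool_pos: [0.4166, 0.3004, 0.159]
ee_rot: [0.966, 0.07, 0.25, -0.017]
wrist_force: [0.1, -0.3, -2.9]
width: 0.0176
grasp_force: 108.4
time_s: 9.85
tool_pos: [0.4174, 0.3006, 0.1594]
ee_rot: [0.966, 0.069, 0.25, -0.018]
wrist_force: [0.0, 0.2, -2.5]
width: 0.0177
grasp_force: 108.4
top area 2324 [ 57. 352.] scoop xy [-0.039  0.15 ] x -0.253 0.159 y 0.071 0.239
top area 27 [171. 248.] scoop xy [ 0.088 -0.097] x 0.083 0.093 y -0.114 -0.082
top area 114 [186. 272.] scoop xy [ 0.04  -0.107] x 0.027 0.053 y -0.118 -0.096
top area 127 [164. 274.] scoop xy [ 0.047 -0.071] x 0.033 0.058 y -0.085 -0.058
top area 125 [189. 288.] scoop xy [ 0.011 -0.104] x -0.0 0.022 y -0.116 -0.092
top area 557 [137. 323.] scoop xy [-0.027  0.002] x -0.056 0.001 y -0.027 0.037
scene area 194 [460. 284.] scoop xy [-0.029 -0.01 ] x -0.077 0.018 y -0.035 0.013
t 9.95 lip [0.592 0.326 0.218] yaw/pitch/roll [ 0.144 -0.507 -0.001] F [-1.473  0.457 -2.02 ] w 0.017681299476559456 q [ 0.827  0.134  2.246 -0.747  0.469  2.88 ]
```

Run:
```python
from g import *
rows([tcp_of(.144-.02*i,-.5+.04*i,np.array([.592,.326,.218])+np.array([-.01,-d,.008*i])*1.) for i,d in zip(range(1,6),(.01,.03,.055,.085,.115))],.01)
```

```text
[np.float64(-0.004), np.float64(0.005), np.float64(-0.021), np.float64(-0.009), np.float64(-0.047), np.float64(0.018)] 0.01 tcp [0.404 0.294 0.175]
[np.float64(-0.001), np.float64(0.021), np.float64(-0.036), np.float64(-0.017), np.float64(-0.087), np.float64(0.036)] 0.01 tcp [0.402 0.277 0.19 ]
[np.float64(0.002), np.float64(0.042), np.float64(-0.052), np.float64(-0.025), np.float64(-0.127), np.float64(0.054)] 0.01 tcp [0.4   0.256 0.206]
[np.float64(0.005), np.float64(0.068), np.float64(-0.068), np.float64(-0.032), np.float64(-0.167), np.float64(0.073)] 0.01 tcp [0.399 0.229 0.221]
[np.float64(0.008), np.float64(0.094), np.float64(-0.084), np.float64(-0.039), np.float64(-0.207), np.float64(0.092)] 0.01 tcp [0.397 0.203 0.236]
```

To row units: 0.094 m is 0.1253, -0.084 m is -0.112, -0.207 rad is -0.0659.

```bash
echo '[{"pos":[-0.0053, 0.0067, -0.028], "r":[-0.0029, -0.015, 0.0057], "aperture":0.01}, {"pos":[-0.0013, 0.028, -0.048], "r":[-0.0054, -0.0277, 0.0115], "aperture":0.01}, {"pos":[0.0027, 0.056, -0.0693], "r":[-0.008, -0.0404, 0.0172], "aperture":0.01}, {"pos":[0.0067, 0.0907, -0.0907], "r":[-0.0102, -0.0532, 0.0232], "aperture":0.01}, {"pos":[0.0107, 0.1253, -0.112], "r":[-0.0124, -0.0659, 0.0293], "aperture":0.01}]' | python3 inch.py
python3 - <<'E'
from g import *
where()
s=read_state()
rows([tcp_of(.044-.03*i,-.3,np.array([.582-.012*i,.211-.034*i-.0,.258])) for i in range(1,6)],.01)
E
```

```text
time_s: 10.45
tool_pos: [0.3966, 0.2021, 0.2375]
ee_rot: [0.989, 0.022, 0.148, -0.003]
wrist_force: [0.8, -1.4, -2.8]
width: 0.0178
grasp_force: 108.3
t 10.45 lip [0.581 0.21  0.259] yaw/pitch/roll [ 0.045 -0.298  0.   ] F [ 0.83  -1.411 -2.811] w 0.017806740254759756 q [ 0.584 -0.079  2.167 -0.21   0.807  2.237]
[np.float64(-0.012), np.float64(0.027), np.float64(-0.003), np.float64(-0.009), np.float64(0.002), np.float64(0.029)] 0.01 tcp [0.385 0.174 0.236]
[np.float64(-0.025), np.float64(0.055), np.float64(-0.007), np.float64(-0.018), np.float64(0.002), np.float64(0.058)] 0.01 tcp [0.373 0.146 0.236]
[np.float64(-0.038), np.float64(0.083), np.float64(-0.01), np.float64(-0.027), np.float64(0.002), np.float64(0.087)] 0.01 tcp [0.361 0.118 0.236]
[np.float64(-0.05), np.float64(0.111), np.float64(-0.014), np.float64(-0.036), np.float64(0.002), np.float64(0.115)] 0.01 tcp [0.35  0.089 0.236]
[np.float64(-0.062), np.float64(0.139), np.float64(-0.018), np.float64(-0.045), np.float64(0.002), np.float64(0.144)] 0.01 tcp [0.338 0.061 0.236]
```

To row units: 0.139 m is 0.1853, 0.111 m is 0.148, 0.144 rad is 0.0458.

```bash
echo '[{"pos":[-0.016, 0.036, -0.004], "r":[-0.0029, 0, 0.0092], "aperture":0.01}, {"pos":[-0.0333, 0.0733, -0.0093], "r":[-0.0057, 0, 0.0185], "aperture":0.01}, {"pos":[-0.0507, 0.1107, -0.0133], "r":[-0.0086, 0, 0.0277], "aperture":0.01}, {"pos":[-0.0667, 0.148, -0.0187], "r":[-0.0115, 0, 0.0366], "aperture":0.01}, {"pos":[-0.0827, 0.1853, -0.024], "r":[-0.0143, 0, 0.0458], "aperture":0.01}]' | python3 inch.py
python3 - <<'E'
from g import *
where()
rows([tcp_of(-.106-.03*i,-.28,np.array([.522,.041-.035*i,.256])) for i in range(1,6)],.01)
E
```

```text
time_s: 10.95
tool_pos: [0.3379, 0.06, 0.2357]
ee_rot: [0.987, -0.053, 0.149, 0.008]
wrist_force: [0.0, -0.1, -2.2]
width: 0.0177
grasp_force: 108.4
t 10.95 lip [0.522 0.04  0.257] yaw/pitch/roll [-0.107 -0.3   -0.001] F [ 0.039 -0.083 -2.198] w 0.017732828510589257 q [ 0.285 -0.3    2.335 -0.154  0.835  2.051]
[np.float64(0.004), np.float64(0.029), np.float64(-0.001), np.float64(-0.007), np.float64(-0.02), np.float64(0.028)] 0.01 tcp [0.338 0.031 0.238]
[np.float64(0.008), np.float64(0.058), np.float64(-0.0), np.float64(-0.016), np.float64(-0.02), np.float64(0.057)] 0.01 tcp [0.339 0.002 0.238]
[np.float64(0.012), np.float64(0.087), np.float64(0.001), np.float64(-0.025), np.float64(-0.02), np.float64(0.085)] 0.01 tcp [ 0.34  -0.028  0.238]
[np.float64(0.016), np.float64(0.116), np.float64(0.003), np.float64(-0.033), np.float64(-0.02), np.float64(0.114)] 0.01 tcp [ 0.341 -0.057  0.238]
[np.float64(0.02), np.float64(0.146), np.float64(0.004), np.float64(-0.042), np.float64(-0.02), np.float64(0.143)] 0.01 tcp [ 0.343 -0.087  0.238]
```

To row units: 0.146 m is 0.1947, 0.116 m is 0.1547, 0.143 rad is 0.0455.

```bash
echo '[{"pos":[0.0053, 0.0387, -0.0013], "r":[-0.0022, -0.0064, 0.0089], "aperture":0.01}, {"pos":[0.0107, 0.0773, 0], "r":[-0.0051, -0.0064, 0.0181], "aperture":0.01}, {"pos":[0.016, 0.116, 0.0013], "r":[-0.008, -0.0064, 0.0271], "aperture":0.01}, {"pos":[0.0213, 0.1547, 0.004], "r":[-0.0105, -0.0064, 0.0363], "aperture":0.01}, {"pos":[0.0267, 0.1947, 0.0053], "r":[-0.0134, -0.0064, 0.0455], "aperture":0.01}]' | python3 inch.py
python3 - <<'E'
from g import *
where()
rows([tcp_of(-.256,t,np.array([.512,-.134+dy,z])) for t,dy,z in((-.25,-.03,.25),(-.2,-.06,.23),(-.14,-.09,.21),(-.07,-.108,.19),(0,-.111,.17))],.01)
E
```

```text
time_s: 11.45
tool_pos: [0.3431, -0.0876, 0.2381]
ee_rot: [0.982, -0.127, 0.139, 0.018]
wrist_force: [0.1, 0.2, -3.2]
width: 0.0181
grasp_force: 108.4
t 11.45 lip [ 0.522 -0.135  0.256] yaw/pitch/roll [-0.257 -0.28  -0.   ] F [ 0.145  0.185 -3.151] w 0.018127776478635546 q [-0.253 -0.281  2.313 -0.002  0.829  1.575]
[np.float64(-0.003), np.float64(0.031), np.float64(-0.0), np.float64(0.0), np.float64(-0.03), np.float64(-0.001)] 0.01 tcp [ 0.332 -0.117  0.238]
[np.float64(0.001), np.float64(0.06), np.float64(0.012), np.float64(0.0), np.float64(-0.08), np.float64(-0.001)] 0.01 tcp [ 0.332 -0.147  0.227]
[np.float64(0.006), np.float64(0.089), np.float64(0.023), np.float64(0.0), np.float64(-0.14), np.float64(-0.001)] 0.01 tcp [ 0.332 -0.177  0.218]
[np.float64(0.01), np.float64(0.107), np.float64(0.031), np.float64(0.0), np.float64(-0.21), np.float64(-0.001)] 0.01 tcp [ 0.333 -0.195  0.211]
[np.float64(0.01), np.float64(0.109), np.float64(0.038), np.float64(0.0), np.float64(-0.28), np.float64(-0.001)] 0.01 tcp [ 0.335 -0.199  0.204]
```

To row units: 0.109 m is 0.1453, 0.107 m is 0.1427, -0.21 rad is -0.0668.

```bash
echo '[{"pos":[-0.004, 0.0413, 0], "r":[0, -0.0095, 0], "aperture":0.01}, {"pos":[0.0013, 0.08, 0.016], "r":[0, -0.0255, 0], "aperture":0.01}, {"pos":[0.008, 0.1187, 0.0307], "r":[0, -0.0446, 0], "aperture":0.01}, {"pos":[0.0133, 0.1427, 0.0413], "r":[0, -0.0668, 0], "aperture":0.01}, {"pos":[0.0133, 0.1453, 0.0507], "r":[0, -0.0891, 0], "aperture":0.01}]' | python3 inch.py
python3 scoopview.py | grep -v "area 2...\|^top area 27"
python3 - <<'E'
from g import *
rows([tcp_of(-.256,t,np.array([.511,-.245,z])) for t,z in((.08,.15),(.16,.135),(.23,.125),(.30,.115),(.36,.108))],.01)
E
```

```text
time_s: 11.95
tool_pos: [0.3354, -0.1993, 0.2042]
ee_rot: [0.992, -0.129, -0.001, 0.0]
wrist_force: [1.2, -0.9, -2.3]
width: 0.0178
grasp_force: 108.4
top area 519 [445. 333.] scoop xy [-0.033  0.001] x -0.053 -0.004 y -0.029 0.031
top area 140 [482. 350.] scoop xy [-0.053 -0.064] x -0.101 -0.032 y -0.081 -0.045
scene area 33 [348. 146.] scoop xy [-0.036 -0.024] x -0.052 -0.011 y -0.035 -0.011
t 12.05 lip [ 0.513 -0.244  0.169] yaw/pitch/roll [-0.256  0.002  0.   ] F [ 0.257  0.52  -2.725] w 0.017752628993647455 q [-0.536  0.011  2.129 -0.001  1.003  1.292]
[np.float64(0.001), np.float64(0.001), np.float64(0.005), np.float64(-0.0), np.float64(-0.078), np.float64(-0.0)] 0.01 tcp [ 0.337 -0.199  0.199]
[np.float64(0.006), np.float64(0.001), np.float64(0.006), np.float64(-0.0), np.float64(-0.158), np.float64(-0.0)] 0.01 tcp [ 0.341 -0.201  0.198]
[np.float64(0.011), np.float64(0.001), np.float64(0.004), np.float64(-0.0), np.float64(-0.228), np.float64(-0.0)] 0.01 tcp [ 0.346 -0.202  0.2  ]
[np.float64(0.016), np.float64(0.001), np.float64(0.002), np.float64(-0.0), np.float64(-0.298), np.float64(-0.0)] 0.01 tcp [ 0.352 -0.203  0.202]
[np.float64(0.022), np.float64(0.001), np.float64(-0.001), np.float64(-0.0), np.float64(-0.358), np.float64(-0.0)] 0.01 tcp [ 0.357 -0.205  0.204]
```

To row units: 0.022 m is 0.0293, 0.016 m is 0.0213, -0.358 rad is -0.114.

```bash
echo '[{"pos":[0.0013, 0.0013, 0.0067], "r":[0, -0.0248, 0], "aperture":0.01}, {"pos":[0.008, 0.0013, 0.008], "r":[0, -0.0503, 0], "aperture":0.01}, {"pos":[0.0147, 0.0013, 0.0053], "r":[0, -0.0726, 0], "aperture":0.01}, {"pos":[0.0213, 0.0013, 0.0027], "r":[0, -0.0949, 0], "aperture":0.01}, {"pos":[0.0293, 0.0013, -0.0013], "r":[0, -0.114, 0], "aperture":0.01}]' | python3 inch.py
python3 - <<'E'
from g import *
where()
rows([tcp_of(-.256,t,np.array([.509,-.245,z])) for t,z in((.42,.1),(.48,.095),(.54,.092),(.62,.09),(.72,.09),(.84,.09),(.96,.09))],.01)
E
```

```text
time_s: 12.55
tool_pos: [0.3566, -0.203, 0.2056]
ee_rot: [0.976, -0.125, -0.177, -0.023]
wrist_force: [0.5, -0.3, -2.3]
width: 0.0179
grasp_force: 108.3
t 12.55 lip [ 0.511 -0.243  0.11 ] yaw/pitch/roll [-0.254  0.359  0.   ] F [ 0.457 -0.283 -2.347] w 0.01792529962333783 q [-0.461  0.256  1.888 -0.074  1.35   1.393]
[np.float64(0.005), np.float64(0.002), np.float64(-0.002), np.float64(0.0), np.float64(-0.061), np.float64(0.001)] 0.01 tcp [ 0.361 -0.206  0.206]
[np.float64(0.009), np.float64(0.002), np.float64(-0.008), np.float64(0.0), np.float64(-0.121), np.float64(0.001)] 0.01 tcp [ 0.367 -0.208  0.21 ]
[np.float64(0.014), np.float64(0.002), np.float64(-0.016), np.float64(0.0), np.float64(-0.181), np.float64(0.001)] 0.01 tcp [ 0.374 -0.21   0.215]
[np.float64(0.021), np.float64(0.002), np.float64(-0.027), np.float64(0.0), np.float64(-0.261), np.float64(0.001)] 0.01 tcp [ 0.384 -0.212  0.224]
[np.float64(0.029), np.float64(0.002), np.float64(-0.044), np.float64(0.0), np.float64(-0.361), np.float64(0.001)] 0.01 tcp [ 0.398 -0.216  0.236]
[np.float64(0.042), np.float64(0.002), np.float64(-0.062), np.float64(0.001), np.float64(-0.481), np.float64(0.001)] 0.01 tcp [ 0.415 -0.22   0.249]
[np.float64(0.057), np.float64(0.002), np.float64(-0.079), np.float64(0.001), np.float64(-0.601), np.float64(0.001)] 0.01 tcp [ 0.434 -0.225  0.259]
```

To row units: -0.044 m is -0.0587, 0.029 m is 0.0387, -0.361 rad is -0.1149.

```bash
echo '[{"pos":[0.0067, 0.0027, -0.0027], "r":[0, -0.0194, 0], "aperture":0.01}, {"pos":[0.012, 0.0027, -0.0107], "r":[0, -0.0385, 0], "aperture":0.01}, {"pos":[0.0187, 0.0027, -0.0213], "r":[0, -0.0576, 0], "aperture":0.01}, {"pos":[0.028, 0.0027, -0.036], "r":[0, -0.0831, 0], "aperture":0.01}, {"pos":[0.0387, 0.0027, -0.0587], "r":[0, -0.1149, 0], "aperture":0.01}]' | python3 inch.py
python3 - <<'E'
from g import *
where()
rows([tcp_of(-.256,t,np.array([.505,-.245,z])) for t,z in((.82,.09),(.92,.09),(1.0,.092))],.01)
E
```

```text
time_s: 13.05
tool_pos: [0.397, -0.2156, 0.2371]
ee_rot: [0.928, -0.119, -0.349, -0.045]
wrist_force: [0.1, 0.9, -3.2]
width: 0.0179
grasp_force: 108.4
t 13.05 lip [ 0.508 -0.245  0.091] yaw/pitch/roll [-0.254  0.72   0.001] F [ 0.12   0.861 -3.186] w 0.017876781082412484 q [-0.419  0.503  1.589 -0.11   1.761  1.425]
[np.float64(0.003), np.float64(0.001), np.float64(-0.015), np.float64(0.0), np.float64(-0.1), np.float64(0.001)] 0.01 tcp [ 0.408 -0.22   0.247]
[np.float64(0.009), np.float64(0.001), np.float64(-0.033), np.float64(0.0), np.float64(-0.2), np.float64(0.001)] 0.01 tcp [ 0.424 -0.224  0.256]
[np.float64(0.013), np.float64(0.001), np.float64(-0.048), np.float64(0.0), np.float64(-0.28), np.float64(0.001)] 0.01 tcp [ 0.437 -0.227  0.264]
```

To row units: -0.048 m is -0.064, -0.033 m is -0.044, -0.28 rad is -0.0891.

```bash
echo '[{"pos":[0.004, 0.0013, -0.02], "r":[0, -0.0318, 0], "aperture":0.01}, {"pos":[0.012, 0.0013, -0.044], "r":[0, -0.0637, 0], "aperture":0.01}, {"pos":[0.0173, 0.0013, -0.064], "r":[0, -0.0891, 0], "aperture":0.01}, {"pos":[0.0173, 0.0013, -0.064], "r":[0, -0.0891, 0], "aperture":0.01}, {"pos":[0.0173, 0.0013, -0.064], "r":[0, -0.0891, 0], "aperture":0.01}]' | python3 inch.py
python3 - <<'E'
from g import *
where()
for n in("top","scene"):
    C=cams.calibration(n);im=cams.read_camera(n).astype(int);cv2.imwrite("pics/d_%s.png"%n,im[:,:,::-1].astype(np.uint8))
    m=((im[...,0]<95)&(im[...,0]-im[...,2]>8)).astype(np.uint8);k,l,st,ce=cv2.connectedComponentsWithStats(m)
    for i in range(1,k):
        if 15<st[i,4]<1500:print(n,st[i],ce[i].round(0),"at z=.033:",ray(ce[i],.033,C))
    W=proj([[.515,-.245,.033],[.59,-.32,.033],[.44,-.17,.033]],C);print("well px",W)
rows([tcp_of(-.256,t,np.array([.505,-.245,z])) for t,z in((.85,.1),(.7,.13),(.55,.17),(.4,.2),(.25,.22))],.01)
E
```

```text
time_s: 13.55
tool_pos: [0.4368, -0.2272, 0.2632]
ee_rot: [0.871, -0.112, -0.474, -0.061]
wrist_force: [0.7, -0.1, -1.1]
width: 0.0179
grasp_force: 108.5
t 13.55 lip [ 0.505 -0.245  0.091] yaw/pitch/roll [-0.254  0.997  0.001] F [ 0.65  -0.103 -1.138] w 0.017856922966606972 q [-0.399  0.696  1.355 -0.138  2.078  1.424]
top [542  46  34  25 224] [557.  57.] at z=.033: [ 1.006 -0.63   0.033]
top [550  71   5  15  34] [552.  79.] at z=.033: [ 0.954 -0.606  0.033]
top [568  72  21  25 142] [576.  84.] at z=.033: [ 0.933 -0.656  0.033]
top [466  74   4   6  16] [468.  76.] at z=.033: [ 0.985 -0.415  0.033]
top [425  83  42  75 800] [448. 117.] at z=.033: [ 0.892 -0.351  0.033]
top [463  83   6  15  39] [466.  90.] at z=.033: [ 0.951 -0.403  0.033]
top [550  87   7  17  43] [553.  96.] at z=.033: [ 0.911 -0.599  0.033]
top [574  92  17  24  81] [582. 105.] at z=.033: [ 0.881 -0.657  0.033]
top [370  95  47  45 570] [391. 121.] at z=.033: [ 0.897 -0.222  0.033]
top [480 100  82  62 966] [532. 132.] at z=.033: [ 0.832 -0.53   0.033]
top [318 110  48  36 552] [341. 129.] at z=.033: [ 0.893 -0
[... 4674 characters left out ...]
p.float64(-0.0), np.float64(0.023), np.float64(0.0), np.float64(0.147), np.float64(0.001)] 0.01 tcp [ 0.413 -0.221  0.26 ]
[np.float64(-0.034), np.float64(-0.0), np.float64(0.034), np.float64(0.0), np.float64(0.297), np.float64(0.001)] 0.01 tcp [ 0.391 -0.215  0.274]
[np.float64(-0.062), np.float64(-0.0), np.float64(0.04), np.float64(0.0), np.float64(0.447), np.float64(0.001)] 0.01 tcp [ 0.371 -0.21   0.295]
[np.float64(-0.078), np.float64(-0.0), np.float64(0.05), np.float64(0.0), np.float64(0.597), np.float64(0.001)] 0.01 tcp [ 0.355 -0.206  0.303]
[np.float64(-0.082), np.float64(-0.0), np.float64(0.064), np.float64(0.0), np.float64(0.747), np.float64(0.001)] 0.01 tcp [ 0.342 -0.202  0.298]
```

To row units: -0.082 m is -0.1093, -0.078 m is -0.104, 0.747 rad is 0.2378.

```bash
echo '[{"pos":[-0.0133, 0, 0.02], "r":[0, 0.0468, 0], "aperture":0.01}, {"pos":[-0.0453, 0, 0.0453], "r":[0, 0.0945, 0], "aperture":0.01}, {"pos":[-0.0827, 0, 0.0533], "r":[0, 0.1423, 0], "aperture":0.01}, {"pos":[-0.104, 0, 0.0667], "r":[0, 0.19, 0], "aperture":0.01}, {"pos":[-0.1093, 0, 0.0853], "r":[0, 0.2378, 0], "aperture":0.01}]' | python3 inch.py
python3 - <<'E'
from g import *
where()
rows([tcp_of(-.256+.1*i,max(.25-.1*i,0),np.array([.505+.03*min(i,5),-.245+.045*i,.2])) for i in(1,2,3,4,5)],.01)
E
```

```text
time_s: 14.15
tool_pos: [0.3413, -0.2026, 0.3005]
ee_rot: [0.985, -0.127, -0.119, -0.014]
wrist_force: [-0.6, 0.2, -1.5]
width: 0.0178
grasp_force: 108.4
t 14.15 lip [ 0.505 -0.246  0.224] yaw/pitch/roll [-0.256  0.24  -0.002] F [-0.574  0.233 -1.479] w 0.017771227124744455 q [-0.49   0.058  1.87  -0.058  1.447  1.35 ]
[np.float64(0.021), np.float64(-0.034), np.float64(0.036), np.float64(-0.017), np.float64(0.09), np.float64(-0.098)] 0.01 tcp [ 0.361 -0.173  0.261]
[np.float64(0.04), np.float64(-0.067), np.float64(0.049), np.float64(-0.027), np.float64(0.189), np.float64(-0.198)] 0.01 tcp [ 0.384 -0.145  0.243]
[np.float64(0.062), np.float64(-0.1), np.float64(0.053), np.float64(-0.034), np.float64(0.238), np.float64(-0.298)] 0.01 tcp [ 0.412 -0.118  0.234]
[np.float64(0.085), np.float64(-0.134), np.float64(0.047), np.float64(-0.046), np.float64(0.237), np.float64(-0.398)] 0.01 tcp [ 0.444 -0.091  0.234]
[np.float64(0.11), np.float64(-0.168), np.float64(0.041), np.float64(-0.058), np.float64(0.235), np.float64(-0.497)] 0.01 tcp [ 0.477 -0.064  0.234]
```

To row units: -0.134 m is -0.1787, -0.1 m is -0.1333, -0.385 rad is -0.1225.

```bash
echo '[{"pos":[0.028, -0.0453, 0.048], "r":[-0.0054, 0.0286, -0.0312], "aperture":0.01}, {"pos":[0.0533, -0.0893, 0.0653], "r":[-0.0086, 0.0602, -0.063], "aperture":0.01}, {"pos":[0.0827, -0.1333, 0.0707], "r":[-0.0108, 0.0758, -0.0949], "aperture":0.01}, {"pos":[0.1133, -0.1787, 0.0627], "r":[-0.0146, 0.0754, -0.1225], "aperture":0.01}, {"pos":[0.1133, -0.1787, 0.0627], "r":[-0.0146, 0.0754, -0.1225], "aperture":0.01}]' | python3 inch.py
python3 - <<'E'
from g import *
where()
im=cams.read_camera("top");cv2.imwrite("pics/e.png",im[:,:,::-1]);im=im.astype(int)
m=((im[...,0]<95)&(im[...,0]-im[...,2]>8)).astype(np.uint8);k,l,st,ce=cv2.connectedComponentsWithStats(m)
for i in range(1,k):
    if 25<st[i,4]<1500 and 225<ce[i][1]<345 and 100<ce[i][0]<540:print(st[i],ray(ce[i],.033))
T=tow([.53,-.0155,.1284],[(.115,0,.05)])[0]
rows([tcp_of(.128,0,T)],.01)
E
```

```text
time_s: 14.65
tool_pos: [0.4457, -0.0884, 0.2324]
ee_rot: [0.998, 0.068, -0.003, -0.002]
wrist_force: [0.5, -0.2, -0.8]
width: 0.018
grasp_force: 108.5
t 14.65 lip [ 0.627 -0.063  0.197] yaw/pitch/roll [0.136 0.007 0.005] F [ 0.544 -0.217 -0.831] w 0.018022647086242623 q [-0.201  0.086  1.976  0.002  1.087  1.233]
[424 251  14  12  99] [ 0.581 -0.256  0.033]
[450 263   8  17  39] [ 0.545 -0.299  0.033]
[180 265  13  15 110] [0.615 0.263 0.033]
[157 268  16  14 126] [0.617 0.308 0.033]
[456 276   5  17  27] [ 0.515 -0.302  0.033]
[182 281  15  14 121] [0.581 0.258 0.033]
[365 283   2  23  31] [ 0.519 -0.106  0.033]
[338 333   7  17  42] [ 0.43  -0.043  0.033]
[np.float64(0.028), np.float64(-0.062), np.float64(0.148), np.float64(-0.004), np.float64(0.009), np.float64(0.006)] 0.01 tcp [ 0.463 -0.024  0.084]
```

To row units: -0.15 m is -0.2, -0.12 m is -0.16.

```bash
echo '[{"pos":[0.0267, -0.0533, 0], "aperture":0.01}, {"pos":[0.0533, -0.1067, 0], "aperture":0.01}, {"pos":[0.0533, -0.16, 0], "aperture":0.01}, {"pos":[0.0533, -0.2, 0], "aperture":0.01}]' | python3 inch.py >/dev/null
cat > well.py <<'E'
from g import *
import sys
im=cams.read_camera("top");cv2.imwrite("pics/%s.png"%sys.argv[1],im[:,:,::-1]);im=im.astype(int)
m=((im[...,0]<95)&(im[...,0]-im[...,2]>8)).astype(np.uint8);k,l,st,ce=cv2.connectedComponentsWithStats(m)
for i in range(1,k):
    if 25<st[i,4]<1500 and 225<ce[i][1]<345 and 100<ce[i][0]<540:print(st[i],ray(ce[i],.033), im[l==i].mean(0).round())
E
python3 well.py f
python3 - <<'E'
from g import *
where()
im=cv2.imread("pics/f.png")[245:325:4,396:472:2,2]
for r in im: print("".join("%4d"%v for v in r))
E
```

```text
[425 251  13  12  98] [ 0.58  -0.256  0.033] [30. 16. 11.]
[180 265  13  13 104] [0.617 0.264 0.033] [34. 20. 14.]
[402 264  12  15 110] [ 0.558 -0.2    0.033] [31. 17. 13.]
[157 267  15  15 130] [0.616 0.308 0.033] [31. 17. 12.]
[430 272  16  14 143] [ 0.533 -0.262  0.033] [31. 17. 12.]
[194 274   7  25  66] [0.585 0.243 0.033] [67. 64. 56.]
[287 283   6  15  31] [0.549 0.05  0.033] [70. 66. 58.]
[196 308   5  11  27] [0.526 0.244 0.033] [62. 59. 52.]
[197 319   6  11  31] [0.503 0.243 0.033] [63. 60. 52.]
t 15.15 lip [0.643 0.091 0.196] yaw/pitch/roll [0.13  0.011 0.007] F [ 0.189  3.071 -1.791] w 0.01799967519605578 q [0.135 0.109 1.951 0.008 1.092 1.572]
 169 157 159  46  56  55  55  62  57  57  58  57  60  60  60  56  58  57  55  55  61  60  60  66  57  60  58  61  61  61  60  63  58  59  65  61  66  61
 168 160 160  54  64  56  60  66  58  57  59  57  57  61  58  63  62  67  66  56  61  61  53  65  65  58  62  63  61  62  57  60  60  52  60  46  46  56
 168 158 158  90 101  98  94  97 101 103  92  91  97  92  98   3  26  28  36  31  10 102  91  92  90  93  85  88  89  95  93  9
[... 1926 characters left out ...]
 159 160 160 159 162 161 156 158 155 159 162 158 158 159 158 160 158 156 164  48  49  50
  56 181 164 163 159 156 157 156 158 158 155 152 153 153 155 156 155 156 152 155 154 152 152 154 155 154 153 156 151 154 154 153 155 152 154 103  50  50
  51 182 131 161 160 156 157 156 155 154 154 157 156 154 153 151 152 153 154 154 154 155 154 151 156 151 148 155 151 149 156 149 151 149 152 132  44  48
  48 186 149 162 162 160 161 162 162 158 159 156 156 157 157 156 156 157 154 155 161 154 154 154 154 156 157 156 153 154 152 149 150 152 150 160  43  56
  52 163 138 164 160 157 156 157 156 154 154 155 152 156 154 153 155 155 155 153 156 155 155 152 153 155 154 152 156 151 150 153 150 151 152 156  44  43
```

Three dark blobs, around (431,257), (408,271) and (438,279), are on the well floor, and the other three chunks are in the pan. Next I'll put the scoop back in its tray.

Run:
```python
from g import *
rows([(np.array([.4645,-.0289,z]),Rs(.128,0)@D) for z in(.15,.08)],.01)
```

```text
[np.float64(-0.009), np.float64(0.096), np.float64(0.081), np.float64(-0.007), np.float64(0.011), np.float64(0.002)] 0.01 tcp [ 0.464 -0.029  0.15 ]
[np.float64(-0.008), np.float64(0.096), np.float64(0.151), np.float64(-0.007), np.float64(0.011), np.float64(0.002)] 0.01 tcp [ 0.464 -0.029  0.08 ]
```

To row units: 0.151 m is 0.2013, 0.13 m is 0.1733, 0.011 rad is 0.0035.

```bash
echo '[{"pos":[-0.012, 0.06, 0.0267], "r":[-0.0022, 0.0035, 0.0006], "aperture":0.01}, {"pos":[-0.012, 0.1133, 0.0667], "r":[-0.0022, 0.0035, 0.0006], "aperture":0.01}, {"pos":[-0.012, 0.128, 0.12], "r":[-0.0022, 0.0035, 0.0006], "aperture":0.01}, {"pos":[-0.0107, 0.128, 0.1733], "r":[-0.0022, 0.0035, 0.0006], "aperture":0.01}, {"pos":[-0.0107, 0.128, 0.2013], "r":[-0.0022, 0.0035, 0.0006], "aperture":0.01}]' | python3 inch.py >/dev/null
echo '[{"aperture":0.01}, {"aperture":0.01}]' | python3 inch.py
python3 - <<'E'
from g import *
where()
rows([(np.array([.4645,-.0289,z]),Rs(.128,0)@D) for z in(.05,.0385,.0375)],.01)
E
```

```text
time_s: 15.85
tool_pos: [0.4664, -0.0332, 0.0811]
ee_rot: [0.998, 0.064, 0.0, 0.001]
wrist_force: [0.8, -0.1, -1.0]
width: 0.0177
grasp_force: 108.5
t 15.85 lip [ 0.648 -0.01   0.047] yaw/pitch/roll [ 0.128 -0.    -0.002] F [ 0.809 -0.144 -0.982] w 0.01767822907483215 q [-0.073  0.327  2.087 -0.003  0.727  1.372]
[np.float64(-0.001), np.float64(-0.005), np.float64(0.031), np.float64(0.002), np.float64(-0.0), np.float64(0.0)] 0.01 tcp [ 0.464 -0.029  0.05 ]
[np.float64(-0.001), np.float64(-0.005), np.float64(0.043), np.float64(0.002), np.float64(-0.0), np.float64(0.0)] 0.01 tcp [ 0.464 -0.029  0.038]
[np.float64(-0.001), np.float64(-0.005), np.float64(0.044), np.float64(0.002), np.float64(-0.0), np.float64(0.0)] 0.01 tcp [ 0.464 -0.029  0.038]
```

To row units: 0.044 m is 0.0587, 0.042 m is 0.056, 0.002 rad is 0.0006.

```bash
echo '[{"pos":[-0.0013, -0.0067, 0.0267], "r":[0.0006, 0, 0], "aperture":0.01}, {"pos":[-0.0013, -0.0067, 0.048], "r":[0.0006, 0, 0], "aperture":0.01}, {"pos":[-0.0013, -0.0067, 0.056], "r":[0.0006, 0, 0], "aperture":0.01}, {"pos":[-0.0013, -0.0067, 0.0587], "r":[0.0006, 0, 0], "aperture":0.01}, {"pos":[-0.0013, -0.0067, 0.0587], "r":[0.0006, 0, 0], "aperture":0.01}]' | python3 inch.py
```

```text
time_s: 16.35
tool_pos: [0.4659, -0.0281, 0.0374]
ee_rot: [0.998, 0.065, 0.001, 0.0]
wrist_force: [-1.0, 0.1, 0.6]
width: 0.0177
grasp_force: 109.3
```

Just touching, as it was at the grasp. I'll release and go up.

```bash
echo '[{"aperture":0.03}, {"aperture":0.05}, {"aperture":0.085}, {"aperture":0.085}, {"aperture":0.085}]' | python3 inch.py
echo '[{"pos":[0, 0, -0.04], "aperture":0.085}, {"pos":[0, 0, -0.0933], "aperture":0.085}, {"pos":[0, 0, -0.16], "aperture":0.085}, {"pos":[0, 0, -0.2133], "aperture":0.085}, {"pos":[0, 0, -0.2533], "aperture":0.085}]' | python3 inch.py
python3 - <<'E'
from g import *
rows([(np.array([.4532,-.3699,z]),Rs(-.45,0)@D) for z in(.23,.17)],0)
E
```

```text
time_s: 16.85
tool_pos: [0.4653, -0.028, 0.0364]
ee_rot: [0.998, 0.065, 0.0, 0.0]
wrist_force: [0.5, -0.3, -0.2]
width: 0.0847
grasp_force: 0.0
time_s: 17.35
tool_pos: [0.4658, -0.028, 0.2291]
ee_rot: [0.998, 0.065, 0.001, 0.0]
wrist_force: [0.2, -0.1, -0.8]
width: 0.0848
grasp_force: 0.0
[np.float64(-0.057), np.float64(0.337), np.float64(-0.001), np.float64(0.0), np.float64(-0.003), np.float64(0.579)] 0 tcp [ 0.453 -0.37   0.23 ]
[np.float64(-0.057), np.float64(0.337), np.float64(0.059), np.float64(0.0), np.float64(-0.003), np.float64(0.579)] 0 tcp [ 0.453 -0.37   0.17 ]
```

To row units: 0.25 m is 0.3333, 0.2 m is 0.2667.

```bash
echo '[{"pos":[-0.0133, 0.0667, 0], "aperture":0}, {"pos":[-0.0267, 0.1333, 0], "aperture":0}, {"pos":[-0.04, 0.2, 0], "aperture":0}, {"pos":[-0.0533, 0.2667, 0], "aperture":0}, {"pos":[-0.06, 0.3333, 0], "aperture":0}]' | python3 inch.py 40 >/dev/null
echo '[{"pos":[-0.016, 0.0667, 0], "aperture":0}, {"pos":[-0.016, 0.116, 0.0267], "aperture":0}, {"pos":[-0.016, 0.116, 0.0667], "aperture":0}, {"pos":[-0.016, 0.116, 0.0667], "aperture":0}]' | python3 inch.py
python3 - <<'E'
from g import *
rows([(np.array([.4532,-.3699,z]),Rs(.128,0)@D) for z in(.16,.139,.1305,.129)],0)
E
python3 well.py i | head -6
python3 - <<'E'
from g import *
# scoop outline check: bright blade / handle pixels vs. the start picture
a=cv2.imread("pics/top0.png",0);b=cv2.imread("pics/i.png",0)
d=cv2.absdiff(a,b);print("tray diff px",(d[225:370,272:372]>40).sum())
m=lambda i:cv2.moments(((i[225:370,272:372]>120)&(cv2.fillConvexPoly(np.zeros((145,100),np.uint8),np.array([[8,18],[60,8],[92,122],[38,138]]),1)>0)).astype(np.uint8),True)
for i in(a,b):
    q=m(i);print(q["m00"],q["m10"]/q["m00"],q["m01"]/q["m00"],.5*np.arctan2(2*q["mu11"],q["mu20"]-q["mu02"]))
E
```

```text
time_s: 18.25
tool_pos: [0.4496, -0.3646, 0.1726]
ee_rot: [0.998, 0.064, -0.003, -0.002]
wrist_force: [-0.4, 0.9, -1.1]
width: -0.0001
grasp_force: 0.0
[np.float64(0.003), np.float64(0.006), np.float64(0.013), np.float64(-0.005), np.float64(0.005), np.float64(-0.001)] 0 tcp [ 0.453 -0.37   0.16 ]
[np.float64(0.003), np.float64(0.006), np.float64(0.034), np.float64(-0.005), np.float64(0.005), np.float64(-0.001)] 0 tcp [ 0.453 -0.37   0.139]
[np.float64(0.003), np.float64(0.006), np.float64(0.042), np.float64(-0.005), np.float64(0.005), np.float64(-0.001)] 0 tcp [ 0.453 -0.37   0.13 ]
[np.float64(0.003), np.float64(0.006), np.float64(0.044), np.float64(-0.005), np.float64(0.005), np.float64(-0.001)] 0 tcp [ 0.453 -0.37   0.129]
[424 251  19  11 100] [ 0.58  -0.257  0.033] [32. 19. 14.]
[180 265  12  15 120] [0.615 0.263 0.033] [30. 16. 11.]
[402 264  12  14 116] [ 0.557 -0.2    0.033] [33. 18. 14.]
[157 267  15  15 128] [0.617 0.308 0.033] [29. 15. 10.]
[431 272  15  14 147] [ 0.533 -0.262  0.033] [32. 17. 12.]
[182 281  16  14 133] [0.581 0.257 0.033] [32. 18. 13.]
tray diff px 570
2525.0 49.09386138613861 54.85029702970297 1.2939356013007208
2529.0 48.11664689600633 54.41439304072756 1.308767964271099
```

To row units: 0.039 m is 0.052, 0.036 m is 0.048, -0.005 rad is -0.0016.

```bash
echo '[{"pos":[0.004, 0.008, 0.0173], "r":[-0.0016, 0.0016, 0], "aperture":0}, {"pos":[0.004, 0.008, 0.04], "r":[-0.0016, 0.0016, 0], "aperture":0}, {"pos":[0.004, 0.008, 0.048], "r":[-0.0016, 0.0016, 0], "aperture":0}, {"pos":[0.004, 0.008, 0.052], "r":[-0.0016, 0.0016, 0], "aperture":0}, {"pos":[0.004, 0.008, 0.052], "r":[-0.0016, 0.0016, 0], "aperture":0}]' | python3 inch.py
echo '[{"pos":[0, 0, 0.004], "aperture":0}, {"pos":[0, 0, 0.0053], "aperture":0}, {"pos":[0, 0, 0.0053], "aperture":0}]' | python3 inch.py
```

```text
time_s: 18.8
tool_pos: [0.4561, -0.3704, 0.1382]
ee_rot: [0.998, 0.065, 0.003, 0.002]
wrist_force: [-1.1, 0.8, 2.1]
width: 0.0002
grasp_force: 1.2
time_s: 19.1
tool_pos: [0.4564, -0.3709, 0.134]
ee_rot: [0.998, 0.065, 0.003, 0.003]
wrist_force: [1.0, 3.3, 5.4]
width: -0.0001
grasp_force: 2.5
```

To row units: 0.004 m is 0.0053, 0.002 m is 0.0027.

```bash
echo '[{"pos":[0, 0, 0.0027], "aperture":0}, {"pos":[0, 0, 0.0053], "aperture":0}, {"pos":[0, 0, 0.0053], "aperture":0}]' | python3 inch.py
echo '[{"pos":[0, 0, 0.002], "aperture":0}, {"pos":[0, 0, 0.002], "aperture":0}]' | python3 inch.py
```

```text
time_s: 19.4
tool_pos: [0.4565, -0.371, 0.131]
ee_rot: [0.998, 0.064, 0.003, 0.003]
wrist_force: [-0.9, 5.8, 15.1]
width: 0.0
grasp_force: 7.8
time_s: 19.6
tool_pos: [0.4565, -0.3711, 0.1308]
ee_rot: [0.998, 0.064, 0.003, 0.003]
wrist_force: [-5.4, 8.9, 29.0]
width: -0.0002
grasp_force: 14.2
```

At the stop: z is 0.131 and the force went well past 7 N. I'll let go, lift clear and check.

To row units: -0.1 m is -0.1333, -0.08 m is -0.1067.

```bash
echo '[{"pos":[0, 0, -0.0133], "aperture":0}, {"pos":[0, 0, -0.0533], "aperture":0}, {"pos":[0, 0, -0.1067], "aperture":0}, {"pos":[0, 0, -0.1333], "aperture":0}, {"pos":[0, 0, -0.1333], "aperture":0}]' | python3 inch.py
echo '[{"pos":[0, 0.0667, -0.04], "aperture":0}, {"pos":[0, 0.1333, -0.04], "aperture":0}, {"pos":[0, 0.1867, -0.04], "aperture":0}, {"pos":[0, 0.1867, -0.04], "aperture":0}, {"pos":[0, 0.1867, -0.04], "aperture":0}]' | python3 inch.py
python3 well.py j | head -6
python3 - <<'E'
from g import *
s=read_state();print(s["time_s"],s["qd"])
E
```

```text
time_s: 20.1
tool_pos: [0.4566, -0.372, 0.2312]
ee_rot: [0.998, 0.065, 0.005, 0.005]
wrist_force: [-0.8, 0.1, 0.8]
width: 0.0001
grasp_force: 0.0
time_s: 20.6
tool_pos: [0.4723, -0.5096, 0.2563]
ee_rot: [0.998, 0.064, 0.002, 0.001]
wrist_force: [-0.9, 0.9, -0.5]
width: -0.0002
grasp_force: 0.0
[424 252  14  11  95] [ 0.58  -0.256  0.033] [32. 19. 13.]
[180 265  12  14 105] [0.616 0.264 0.033] [33. 18. 13.]
[402 264  12  14 111] [ 0.558 -0.201  0.033] [31. 17. 13.]
[157 267  13  15 121] [0.616 0.309 0.033] [31. 15. 11.]
[431 272  15  14 143] [ 0.533 -0.262  0.033] [32. 16. 12.]
[182 281  14  14 122] [0.582 0.257 0.033] [30. 15. 10.]
20.65 [ 0.015 -0.023  0.015  0.002  0.002  0.   ]
```

```bash
python3 -c "
from plant import ctrl, cams, finish_job, read_state
print(finish_job())"
```

```text
the job is handed in; nothing more can be done
None
```

The job is handed in at about 20.7 s: camera checks put three chunks in the well and three still in the pan with none spilled, the scoop is back in its tray and released, and the switch went down to its stop and was let go (I did not measure it springing back).

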